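# Gauge the pivot blocks in the bench caliper and sort them by width

### The arm

A 6-joint arm with a two-finger parallel gripper is mounted at the origin on the work surface. World frame = base frame: x ahead of the robot, y to its left, z up, the work surface at z = 0. Lengths are in m, angles in degrees, forces in N, time in s.
With the tool pointing down it reaches from about 0.15 to 0.775 m from the base axis. Payload 6.1 kg.
Tool frame: the origin (TCP) lies on the centre line of the jaws, within the pads' length; the fingertips stand ctrl.tip_reach ahead of it and the grasp point (between the pads) lies 5 mm behind it (ctrl.tip_reach is the distance from the TCP to the fingertips, in m); z points along the fingers, y is the line along which they close (so a half turn about z gives the same grasp; the last joint's range is limited). The gripper opens to 85 mm and grips with 20 to 120 N. Pads are 22 mm wide; open, the fingers measure 114 mm over their backs; the gripper's body (76 mm by 85 mm) begins 54 mm behind the grasp point. The pads swing forward as they close: fully open they stand 13 mm farther back than shut.
Start: joints at [-75.287, 7.208, -2.269, 80.523, 0, 90], TCP at [0.133, -0.508, 0.245] pointing down, gripper open.
Joint ranges: [-155.77, 155.77], [-54.66, 111.73], [-72.52, 77.12], [-102.08, 115.82], [-83.92, 84.16], [-180, 180]. Speed limits (degrees/s): [136.94, 136.94, 172.46, 180, 180, 180].

### API

Orientations are given as a 3x3 rotation matrix whose columns are the frame's x, y, z axes.
In Python, from station import ctrl gives the robot as it stands.
- The arm moves only by the tool play_rows, never from a script. Its argument "commands" is a list of rows, each an object with "offset": the shift along the tool's x, y, z in m, a list of three; "angular": the turn, a rotation vector about the tool's x, y, z in degrees, a list of three; "fingers": the opening, from -1 (shut) to 1 (fully open). In form: [{"offset": [dx, dy, dz], "angular": [wx, wy, wz], "fingers": fingers}, ...]. A call has 1 to 12 rows; each row is the pose to reach, as a shift and turn from the pose commanded when the call began, along the tool's axes at that moment; what a row does not reach only later rows make up. A row lasts 1/8 s, in which the tool goes at most 62.5 mm and 10.7 degrees, less where a joint would pass 70% of its speed; a pose out of reach is approached as far as the arm can. A call with a gripper value outside its range is refused whole. The fingers move at their own pace and stop on an object; the grip force is fixed at half the most. Time passes only in rows, so rows that repeat a pose let the fingers close. It gives the time, the measured TCP pose, the force, the opening and the grip force at its end, in the units of the state.
- ctrl.read_state(): the state, without advancing time (a new reading comes with each control period).
- ctrl.grab_frame(name): name is "scene" or "top"; returns the picture (480x640x3 uint8, red, green, blue); there is no depth.
- ctrl.camera_info(name): a dict with "K" (3x3 intrinsics, pixels), "distortion" ([k1, k2, p1, p2, k3] as OpenCV has them; the pictures are not rectified), "R" (3x3) and "t" (3): a world point X has camera coordinates R X + t. Camera axes: x right, y down, z forward; pixel columns grow to the right and rows downward; lengths in m; the calibration is good to about 2 mm. A picture is of the moment at which its call begins. camera_info takes no time and is no camera call.
- ctrl.job_done(): hands the job in; it is judged then, once.
The state is a dict: "clock": time; "joint_positions": joint angles; "dq": joint speeds; "tau": joint torques, N m; "tcp_pos": TCP position; "eef_rot": TCP orientation; "ft_force": force on the tool from outside, world axes, zero at the start; "moment": the same for the moment, N m; "width": opening from 0.0 (shut) to 1.0 (fully open); "finger_force": force on a finger pad.
Only numpy, scipy, OpenCV 4.12 (cv2) and the standard library are available. Lean on these libraries where they do the work, as an engineer would, in place of code of your own. Each camera call takes 0.05 s, during which the arm holds its last target. There are 200 camera calls.

### The job

Gauge every pivot block on the turntable in the bench caliper, one at a time from the thickest to the thinnest: lay it on the bed with its square body between the two dark measuring faces and its length along the jaws, let go of it, slide the jaw gently shut until it presses on the block, and keep it pressed for a moment. Blocks that measure over 26 mm go into the green tray, thinner ones into the yellow tray, lying down. At the end leave the caliper slid fully shut, and do not disturb the glue bottle or the tape measure.

Things in the scene. Friction and masses are not known exactly. Their poses are not given: they have to be found in the camera images.
- steel_block: bright steel pivot block, loose: a square body 34 x 34 mm in section and 30 mm long, with a round stub of 24 mm diameter standing out 10 mm at each end, 50 mm long over all with flat ends. Origin at its centre; x runs along its length through the stubs; the four long sides are alike. May be absent. At the start it lies on the turntable.
- brass_block: brass pivot block, loose: a square body 29 x 29 mm in section and 30 mm long, with a round stub of 21 mm diameter standing out 10 mm at each end, 50 mm long over all with flat ends. Origin at its centre; x runs along its length through the stubs; the four long sides are alike. May be absent. At the start it lies on the turntable.
- red_block: red plastic pivot block, loose: a square body 23 x 23 mm in section and 30 mm long, with a round stub of 17 mm diameter standing out 10 mm at each end, 50 mm long over all with flat ends. Origin at its centre; x runs along its length through the stubs; the four long sides are alike. May be absent. At the start it lies on the turntable.
- blue_block: blue plastic pivot block, loose: a square body 18 x 18 mm in section and 30 mm long, with a round stub of 13 mm diameter standing out 10 mm at each end, 50 mm long over all with flat ends. Origin at its centre; x runs along its length through the stubs; the four long sides are alike. May be absent. At the start it lies on the turntable.
- turntable: fixed foot of the turntable; origin on the bench under the middle of the disc, whose top is 28 mm above it.
- turntable_disc: wooden disc of 240 mm diameter with a black rubber mat, spins freely about its middle with hardly any friction; same origin as the foot, top at 28 mm.
- caliper: bench caliper screwed to the bench: grey bed plate 150 (x) x 200 (y) x 12 mm, a steel beam along y near its +x edge (centre line at x = +55 mm, 16 mm wide, top 26 mm above the bench). Origin on the bench under the bed's centre. Two jaws reach out from the beam towards -x, lying low over the bed (tops 34 mm above the bench). Its front, where the jaws point, is -x.
- fixed_jaw: fixed steel jaw of the caliper. Its end carries a dark anvil pad, 26 mm long in x and 22 mm high, standing 14 mm proud of the jaw's arm (room for fingers at both sides of it). Origin at the middle of the pad's measuring face, at bed level (12 mm above the bench), 60 mm to -y and 20 mm to -x of the caliper's centre; axes as the caliper's; the face looks to +y.
- moving_jaw: sliding steel jaw, the mirror image of the fixed one. Origin at the middle of its measuring face at bed level; the face looks to -y, and touches the fixed jaw's when shut.
- caliper_slide (a joint): opening between the two measuring faces, in m: 0 shut, 0.075 fully open; it slides along the caliper's +y to open, stays where it is left, and takes about 3 N to push. A block shut between the faces makes this read its width.
- jaw_grip (a point): red upright grip on the sliding head, 14 (x) x 16 (y) mm, 38 mm tall, top 74 mm above the bench, the steel head under it with its top at 36 mm; the point lies on its middle line 60 mm above the bench and moves with the jaw. Pinch it across y and slide it along the beam.
- green_tray: green open parts tray, fixed: 110 (x) x 150 (y) mm outside, 26 mm high, walls and floor 4 mm. Origin under its centre on the bench.
- yellow_tray: yellow open parts tray, fixed: 110 (x) x 150 (y) mm outside, 26 mm high, walls and floor 4 mm. Origin under its centre on the bench.
- glue_bottle: bystander: white glue bottle, 56 mm diameter, 150 mm high; origin at the centre of its foot.
- tape_measure: bystander: yellow tape measure, 65 x 34 x 62 mm; origin at the centre of its foot.

How it is judged:
By the outcome, as a careful person would: the job done as asked, in the order asked, and still so for the second after the job is handed in, with the robot touching nothing.
Of steel_block, brass_block, red_block, blue_block only 2 to 3 are there at a start; the rules pass over those that are not, and their reading is None.
At some moment in a run one of steel_block, brass_block, red_block, blue_block may be knocked a few centimetres aside while the robot is not near it.
Once in a run the grip may slacken for a moment while it holds something.
It also fails if it takes over 210 s, if anything falls off the work surface, if the arm or the gripper's body presses on something with over 40 N, if the wrist force passes 120 N, or if a joint passes its speed limit or range.

## Working session

There is one attempt and no reset: what is moved stays moved. The work goes in short steps, Python scripts to look and compute and a tool call to move; the robot and the scene stay as the last step left them, time stands still between calls to the robot, and variables do not carry over. Pictures are saved under pics/ and viewed, at most 14 in all, crops included, and the job is handed in when it is done.

Besides the shell and the picture viewer there is one more tool, called after "Request:" as name([rows], argument=value, ...), one row to a line, values as JSON. play_rows: Moves the arm, as the interface text tells. Its arguments: {"type":"object","properties":{"commands":{"type":"array","items":{"type":"object","properties":{"offset":{"type":"array","items":{"type":"number"}},"angular":{"type":"array","items":{"type":"number"}},"fingers":{"type":"number"}}}}},"required":["commands"]}

```bash
mkdir -p pics; ls
python3 - <<'E'
from station import ctrl
import cv2,numpy as np
print(ctrl.tip_reach); s=ctrl.read_state(); print(s)
for n in("scene","top"):
    cv2.imwrite(f"pics/{n}0.png",ctrl.grab_frame(n)[:,:,::-1]); print(n,ctrl.camera_info(n))
E
```

```text
pics
0.014
{'clock': 0.0, 'joint_positions': array([-7.52886554e+01,  7.24162320e+00, -2.32836308e+00,  8.05237405e+01,
        3.55955912e-04,  9.00008470e+01]), 'dq': array([-0.10150843,  0.01006415,  0.10568115, -0.04531693, -0.05766741,
       -0.08571087]), 'tau': array([-2.00243143e-03, -4.35909283e+01,  3.52927279e+01,  1.72273588e-02,
       -1.44987553e-04, -8.04918415e-06]), 'tcp_pos': array([ 0.13322375, -0.50740249,  0.24450958]), 'eef_rot': array([[ 9.67221246e-01,  2.53934821e-01, -4.09411574e-04],
       [ 2.53935151e-01, -9.67219949e-01,  1.58379009e-03],
       [ 6.18841126e-06, -1.63583941e-03, -9.99998662e-01]]), 'ft_force': array([-0.04937105, -0.41200872, -0.16656341]), 'moment': array([ 0.01923028, -0.0647542 ,  0.03099873]), 'finger_force': 0.0, 'width': 0.9989585330121795}
scene {'K': array([[464.37081046,   0.        , 314.08832221],
       [  0.        , 464.37081046, 246.32135586],
       [  0.        ,   0.        ,   1.        ]]), 'distortion': array([-0.04840718,  0.        ,  0.        ,  0.        ,  0.        ]), 'R': array([[-0.71951729,  0.69442418,  0.00836166],
       [ 0.55206751,  0.57923827, -0.59975369],
       [-0.42132687, -0.42691695, -0.80014098]]), 't': array([ 0.42597282, -0.31840413,  1.39887248])}
top {'K': array([[563.19012844,   0.        , 320.96652008],
       [  0.        , 563.19012844, 235.27379536],
       [  0.        ,   0.        ,   1.        ]]), 'distortion': array([-0.01247958,  0.        ,  0.        ,  0.        ,  0.        ]), 'R': array([[-1.40942441e-02, -9.99900235e-01, -9.33912427e-04],
       [-9.90456731e-01,  1.40891858e-02, -1.37102000e-01],
       [ 1.37101480e-01, -1.00734921e-03, -9.90556495e-01]]), 't': array([-7.67684627e-04,  5.97351165e-01,  1.04510059e+00])}
```

View pics/top0.png

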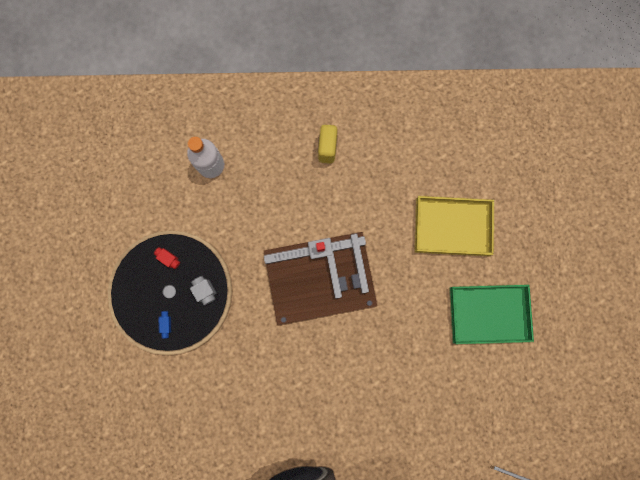

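View pics/scene0.png

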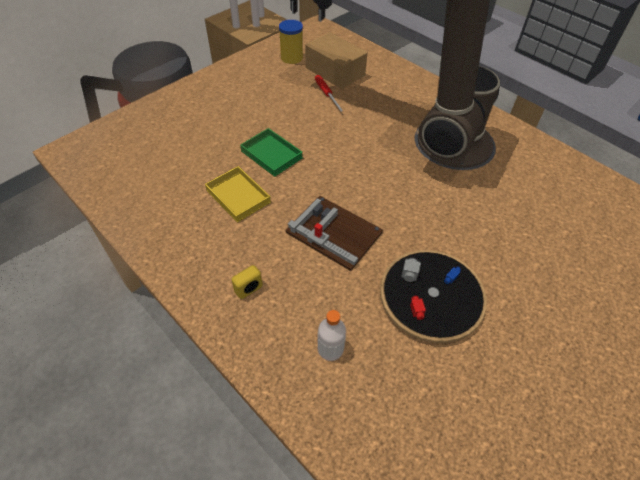

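The top view shows steel (203,291), red (167,258) and blue (164,325) on the disc centred at (169,292). The caliper grip is at (320,246), with the dark pads near (343,283) and (357,281). Yellow tray is at (455,226), green at (491,314). I'll crop in for precise pixels.

```bash
cat > h.py <<'E'
from station import ctrl
import cv2,numpy as np
def crop(n,src,x0,y0,w,h,k,out):
    im=cv2.imread(src) if src else ctrl.grab_frame(n)[:,:,::-1]
    c=cv2.resize(im[y0:y0+h,x0:x0+w],None,fx=k,fy=k,interpolation=cv2.INTER_CUBIC)
    return c
def ray(n,uv):
    i=ctrl.camera_info(n); p=cv2.undistortPoints(np.array([[uv]],float),i["K"],i["distortion"])[0,0]
    R,t=i["R"],i["t"]; return -R.T@t, R.T@np.array([p[0],p[1],1])
def atz(n,uv,z):
    c,d=ray(n,uv); return c+d*(z-c[2])/d[2]
def proj(n,X):
    i=ctrl.camera_info(n); return cv2.projectPoints(np.array(X,float).reshape(-1,1,3),cv2.Rodrigues(i["R"])[0],i["t"],i["K"],i["distortion"])[0][:,0]
def tri(ut,us):
    (c1,d1),(c2,d2)=ray("top",ut),ray("scene",us)
    d1/=np.linalg.norm(d1);d2/=np.linalg.norm(d2)
    s=np.linalg.lstsq(np.c_[d1,-d2],c2-c1,rcond=None)[0]
    a,b=c1+s[0]*d1,c2+s[1]*d2
    return (a+b)/2,np.linalg.norm(a-b)
E
python3 - <<'E'
from h import *
a=crop(0,"pics/top0.png",105,225,130,135,4,0)   # 520x540
b=crop(0,"pics/top0.png",255,225,130,105,6,0)
cv2.imwrite("pics/a.png",a);cv2.imwrite("pics/b.png",b)
c=crop(0,"pics/scene0.png",370,240,130,110,6,0)
d=crop(0,"pics/scene0.png",280,190,110,85,7,0)
cv2.imwrite("pics/c.png",c);cv2.imwrite("pics/d.png",d)
E
```

```text
(no output)
```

View pics/a.png

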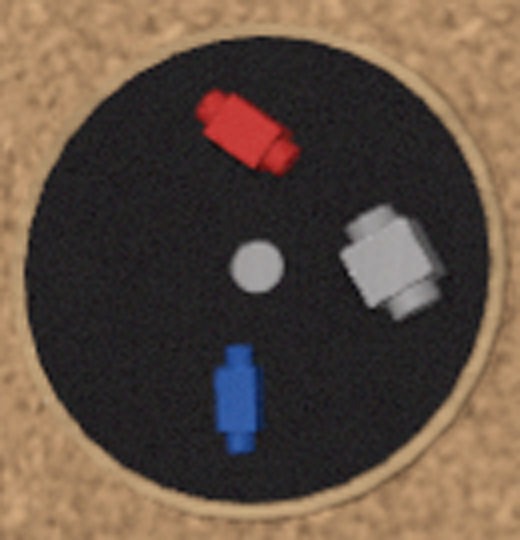

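View pics/b.png

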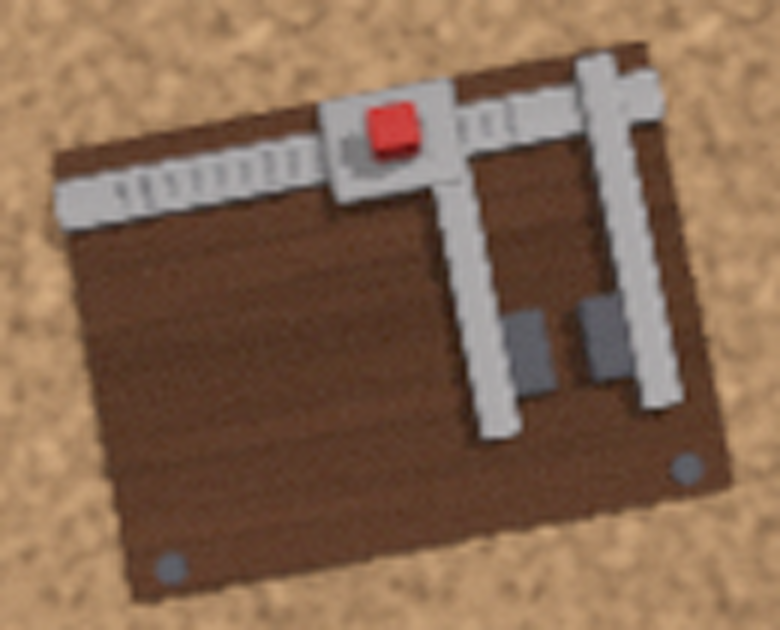

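View pics/c.png

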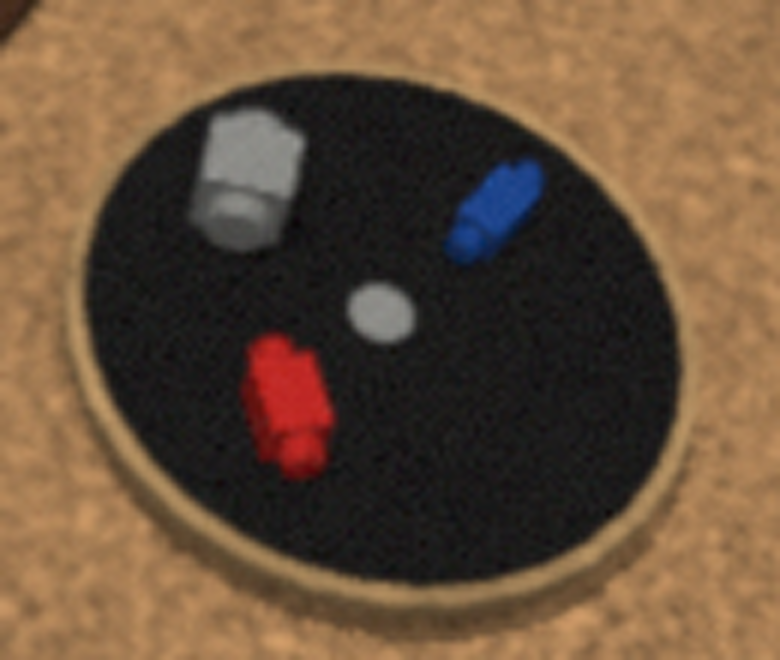

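View pics/d.png

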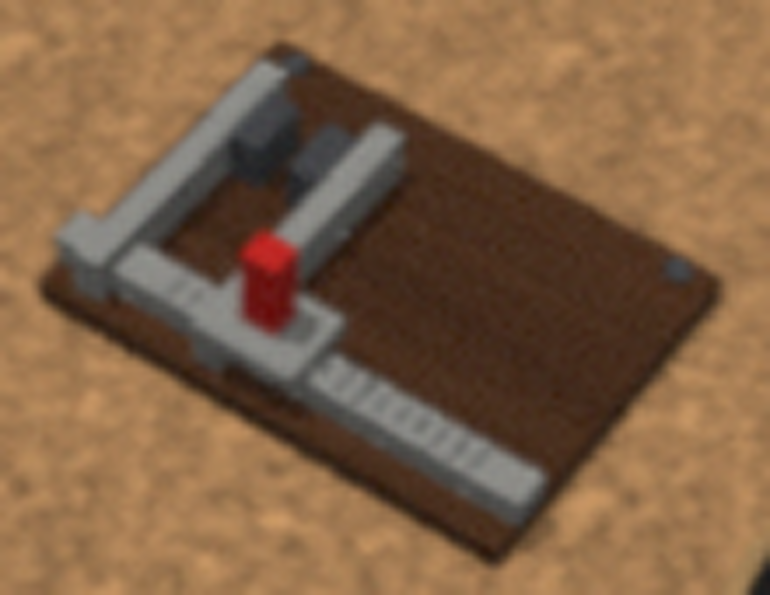

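Crops show all features clearly: three blocks (steel, red, blue), caliper nearly shut (~12 mm gap), corners readable. Next I'll fit the caliper's pose from corners in both views, and the blocks and trays from their silhouettes in both views.

```bash
cat >> h.py <<'E'
from scipy.optimize import minimize,least_squares
DIM={"steel":(.034,.024),"brass":(.029,.021),"red":(.023,.017),"blue":(.018,.013)}
def mask(im,name):
    h=cv2.cvtColor(im,cv2.COLOR_RGB2HSV).astype(int); H,S,V=h[...,0],h[...,1],h[...,2]
    if name=="red": m=((H<8)|(H>172))&(S>130)&(V>70)
    if name=="blue": m=(H>100)&(H<130)&(S>110)&(V>60)
    if name=="steel": m=(S<60)&(V>75)
    return m.astype(np.uint8)
def pts(name):
    s,d=DIM[name]; a=s/2
    body=np.array([(x,y,z) for x in(-.015,.015) for y in(-a,a) for z in(-a,a)])
    th=np.linspace(0,2*np.pi,20)
    st=[np.array([(x,d/2*np.cos(t),d/2*np.sin(t)) for x in e for t in th]) for e in((-.025,-.015),(.015,.025))]
    return [body]+st
def fit(name,ims,guess,z,rad=16,freez=True):
    """guess: world xy; returns x,y,z,yaw(deg),cost"""
    P=pts(name); data=[]
    for n in ims:
        u=proj(n,[guess[0],guess[1],z])[0].round().astype(int); x0,y0=u-rad-10; w=2*rad+20
        m=mask(ims[n],name)[y0:y0+w,x0:x0+w]
        k,l,st,c=cv2.connectedComponentsWithStats(m)
        c0=u-(x0,y0); j=1+np.argmin([np.hypot(*(c[q]-c0))+1e3*(st[q,4]<40) for q in range(1,k)])
        data.append((n,x0,y0,w,(l==j).astype(float)))
    def cost(p):
        x,y,zz,a=p; a=a*10; R=np.array([[np.cos(a),-np.sin(a),0],[np.sin(a),np.cos(a),0],[0,0,1]]); C=0
        for n,x0,y0,w,m in data:
            I=np.zeros((w*8,w*8),np.uint8)
            for q in P:
                uv=(proj(n,q@R.T+[x,y,zz])-(x0,y0)+.5)*8-.5
                cv2.fillConvexPoly(I,cv2.convexHull(uv.round().astype(np.int32)),1)
            C+=((cv2.resize(I.astype(np.float32),(w,w),interpolation=cv2.INTER_AREA)-m)**2).sum()
        return C
    best=None
    for a in np.radians(range(0,180,30)):
        x0=np.array([guess[0],guess[1],z,a/10])
        s=np.vstack([x0]+[x0+np.eye(4)[i]*(.01,.01,.004 if freez else 0,.03)[i] for i in range(4)])
        r=minimize(cost,x0,method="Nelder-Mead",options=dict(initial_simplex=s,xatol=1e-4,fatol=.2,maxiter=250))
        if best is None or r.fun<best.fun: best=r
    x,y,zz,a=best.x; return np.round([x,y,zz,np.degrees(a*10)%180,best.fun],4)
def look(): return {n:ctrl.grab_frame(n) for n in("top","scene")}
E
python3 - <<'E'
from h import *
ims={n:cv2.imread(f"pics/{n}0.png")[:,:,::-1].copy() for n in("top","scene")}
f=lambda p,k,o:(np.array(p,float)+.5)/k-.5+o
# caliper
tc=f([(55,155),(645,43),(733,487),(133,602)],6,(255,225))
sc=f([(497,547),(45,285),(280,42),(718,283)],7,(280,190))
L=np.array([(.075,.1,.012),(.075,-.1,.012),(-.075,-.1,.012),(-.075,.1,.012)])
for i in range(4): p,e=tri(tc[i],sc[i]); print("corner",p.round(4),round(e,4))
def X(p,L): a=p[2];R=np.array([[np.cos(a),-np.sin(a),0],[np.sin(a),np.cos(a),0],[0,0,1]]);return L@R.T+[p[0],p[1],0]
r=least_squares(lambda p:np.r_[(proj("top",X(p,L))-tc).ravel(),(proj("scene",X(p,L))-sc).ravel()],[.5,0,.1])
print("caliper",r.x[:2].round(4),np.degrees(r.x[2]).round(2),"res px",r.fun.round(1))
g,e=tri(f((392,128),6,(255,225)),f((270,250),7,(280,190)));print("grip top",g.round(4),e.round(4))
R=X(np.r_[0,0,r.x[2]],np.eye(3)).T
lg=R.T@(g-[*r.x[:2],0]);print("grip local",lg.round(4))
for q in [(545,310),(582,305),(553,390),(590,382)]:
    print("pad corner local",(R.T@(atz("top",f(q,6,(255,225)),.034)-[*r.x[:2],0])).round(4))
disc,e=tri(f((257,267),4,(105,225)),f((381,313),6,(370,240)));print("disc",disc.round(4),e.round(4))
for n,u in(("steel",(203,291)),("red",(167,258)),("blue",(164,325))):
    s=DIM[n][0]/2; print(n,fit(n,ims,atz("top",u,.028+s)[:2],.028+s))
for n,q in(("yellow",[(418,198),(493,201),(492,255),(416,252)]),("green",[(451,288),(530,286),(532,342),(455,344)])):
    w=np.array([atz("top",u,.026) for u in q]);print(n,w.mean(0).round(4),[np.linalg.norm(w[i]-w[i-1]).round(3) for i in range(4)],np.degrees(np.arctan2(*(w[0]-w[3])[1::-1])).round(1),np.linalg.norm(w.mean(0)[:2]).round(3))
E
```

```text
corner [0.5726 0.1043 0.0121] 0.0005
corner [ 0.6065 -0.0898  0.0088] 0.0034
corner [ 0.4608 -0.1157  0.009 ] 0.0013
corner [0.4273 0.0789 0.0077] 0.0009
caliper [ 0.5172 -0.0054] 9.89 res px [-1.  -0.6  0.1 -0.5  0.4  0.4 -0.7  0.5  0.1  0.8 -1.5 -0.8 -0.4 -1.1
  1.1 -1. ]
grip top [ 0.5728 -0.0069  0.073 ] 0.0
grip local [ 0.0545 -0.0111  0.073 ]
pad corner local [-0.0077 -0.0491  0.034 ]
pad corner local [-0.0083 -0.0611  0.034 ]
pad corner local [-0.0332 -0.0468  0.034 ]
pad corner local [-0.0329 -0.0589  0.034 ]
disc [0.494  0.2855 0.0283] 0.0001Traceback (most recent call last):
  File "<stdin>", line 19, in <module>
  File "h.py", line 56, in fit
    r=minimize(cost,x0,method="Nelder-Mead",options=dict(initial_simplex=s,xatol=1e-4,fatol=.2,maxiter=250))
    res = _minimize_neldermead(fun, x0, args, callback, bounds=bounds,
                               **options)
    fxr = func(xr)
    fx = function(np.copy(x), *(wrapper_args + args))
  File "h.py", line 48, in cost
    uv=(proj(n,q@R.T+[x,y,zz])-(x0,y0)+.5)*8-.5
        ~~~~^^^^^^^^^^^^^^^^^^
  File "h.py", line 13, in proj
    i=ctrl.camera_info(n); return cv2.projectPoints(np.array(X,float).reshape(-1,1,3),cv2.Rodrigues(i["R"])[0],i["t"],i["K"],i["distortion"])[0][:,0]
ValueError: time passes only in moves, steps and waits
```

```bash
sed -i 's/ctrl.camera_info(n)/CI[n]/; s/^import cv2,numpy as np/import cv2,numpy as np\nCI={n:ctrl.camera_info(n) for n in("top","scene")}/' h.py
python3 - <<'E'
from h import *
ims={n:cv2.imread(f"pics/{n}0.png")[:,:,::-1].copy() for n in("top","scene")}
for n,u in(("steel",(203,291)),("red",(167,258)),("blue",(164,325))):
    s=DIM[n][0]/2; print(n,fit(n,ims,atz("top",u,.028+s)[:2],.028+s))
for n,q in(("yellow",[(418,198),(493,201),(492,255),(416,252)]),("green",[(451,288),(530,286),(532,342),(455,344)])):
    w=np.array([atz("top",u,.026) for u in q]);print(n,w.mean(0).round(4),[np.linalg.norm(w[i]-w[i-1]).round(3) for i in range(4)],np.degrees(np.arctan2(*(w[0]-w[3])[1::-1])).round(1),np.linalg.norm(w.mean(0)[:2]).round(3))
print(ctrl.read_state()["clock"])
E
```

```text
steel [4.95100e-01 2.16700e-01 4.75000e-02 2.92436e+01 6.92874e+01]
red [5.58100e-01 2.88400e-01 4.12000e-02 5.41575e+01 1.78499e+01]
blue [ 0.4317  0.2899  0.0386  3.2843 15.5444]
yellow [ 0.6134 -0.2719  0.026 ] [np.float64(0.107), np.float64(0.148), np.float64(0.107), np.float64(0.148)] -4.2 0.671
green [ 0.4405 -0.3356  0.026 ] [np.float64(0.107), np.float64(0.153), np.float64(0.107), np.float64(0.147)] 1.5 0.554
0.1
```

Measurements agree with the text: caliper (0.517, -0.005) at 9.9°, grip top 73 mm, disc top 28 mm, tray sizes right. The fitted block heights are about 2 mm high, which is within calibration. I'll add a move helper and start with the jaw grip.

```bash
cat >> h.py <<'E'
from scipy.spatial.transform import Rotation as Ro
CP=np.array([.5172,-.0054]);CA=9.89
def cal(x,y): a=np.radians(CA);return CP+[x*np.cos(a)-y*np.sin(a),x*np.sin(a)+y*np.cos(a)]
def go(label,xy,z,yaw):
    "offset/angular for TCP at xy,z with tool y along yaw (deg), pointing down"
    s=ctrl.read_state(); R0=s["eef_rot"]; a=np.radians(yaw); y=np.array([np.cos(a),np.sin(a),0]); zz=np.array([0,0,-1.]); 
    if y@R0[:,1]<0: y=-y
    R=np.c_[np.cross(y,zz),y,zz]
    print(label,"off",(R0.T@(np.r_[xy,z]-s["tcp_pos"])).round(4),"ang",Ro.from_matrix(R0.T@R).as_rotvec(degrees=True).round(1))
def st():
    s=ctrl.read_state(); print(s["clock"].round(2),"tcp",s["tcp_pos"].round(4),"q",s["joint_positions"].round(0),"w",round(s["width"],3),"ff",round(s["finger_force"],1),"F",s["ft_force"].round(1),"tip",ctrl.tip_reach)
E
python3 - <<'E'
from h import *
g=(.5728,-.0069)
go("above",g,.13,CA+90); go("down",g,.058,CA+90); st()
E
```

```text
above off [ 0.5523 -0.3723  0.1151] ang [-0.1  0.   4.8]
down off [ 0.5523 -0.3722  0.1871] ang [-0.1  0.   4.8]Traceback (most recent call last):
  File "<stdin>", line 3, in <module>
  File "h.py", line 71, in st
    s=ctrl.read_state(); print(s["clock"].round(2),"tcp",s["tcp_pos"].round(4),"q",s["joint_positions"].round(0),"w",round(s["width"],3),"ff",round(s["finger_force"],1),"F",s["ft_force"].round(1),"tip",ctrl.tip_reach)
                               ^^^^^^^^^^^^^^^^
AttributeError: 'float' object has no attribute 'round'
```

Request:
play_rows([
  {"offset": [0.552, -0.372, 0.115], "angular": [0, 0, 4.8], "fingers": 0.2},
  {"offset": [0.552, -0.372, 0.115], "angular": [0, 0, 4.8], "fingers": 0.2},
  {"offset": [0.552, -0.372, 0.115], "angular": [0, 0, 4.8], "fingers": 0.2},
  {"offset": [0.552, -0.372, 0.115], "angular": [0, 0, 4.8], "fingers": 0.2},
  {"offset": [0.552, -0.372, 0.115], "angular": [0, 0, 4.8], "fingers": 0.2},
  {"offset": [0.552, -0.372, 0.115], "angular": [0, 0, 4.8], "fingers": 0.2},
  {"offset": [0.552, -0.372, 0.115], "angular": [0, 0, 4.8], "fingers": 0.2},
  {"offset": [0.552, -0.372, 0.115], "angular": [0, 0, 4.8], "fingers": 0.2},
  {"offset": [0.552, -0.372, 0.115], "angular": [0, 0, 4.8], "fingers": 0.2},
  {"offset": [0.552, -0.372, 0.115], "angular": [0, 0, 4.8], "fingers": 0.2},
  {"offset": [0.552, -0.372, 0.115], "angular": [0, 0, 4.8], "fingers": 0.2},
  {"offset": [0.552, -0.372, 0.115], "angular": [0, 0, 4.8], "fingers": 0.2},
])

```text
clock: 1.6
tcp_pos: [0.5737, -0.0051, 0.1284]
eef_rot: [[0.984, 0.176, -0.002], [0.176, -0.984, 0.0], [-0.002, -0.001, -1.0]]
ft_force: [-1.0, 0.3, -0.1]
width: 0.6
finger_force: 0.0
```

```bash
sed -i 's/s\["clock"\].round(2)/round(s["clock"],2)/' h.py
python3 - <<'E'
from h import *
st(); go("down",(.5728,-.0069),.058,CA+90)
c=crop("scene",None,260,120,140,110,5,0); cv2.imwrite("pics/e.png",c)
E
```

```text
1.6 tcp [ 0.5737 -0.0051  0.1284] q [ -1.  14.  -9.  67.   0. 169.] w 0.6 ff 0.0 F [-1.   0.3 -0.1] tip 0.014
down off [-0.0011  0.0016  0.0704] ang [-0.   0.1  0.3]
```

View pics/e.png

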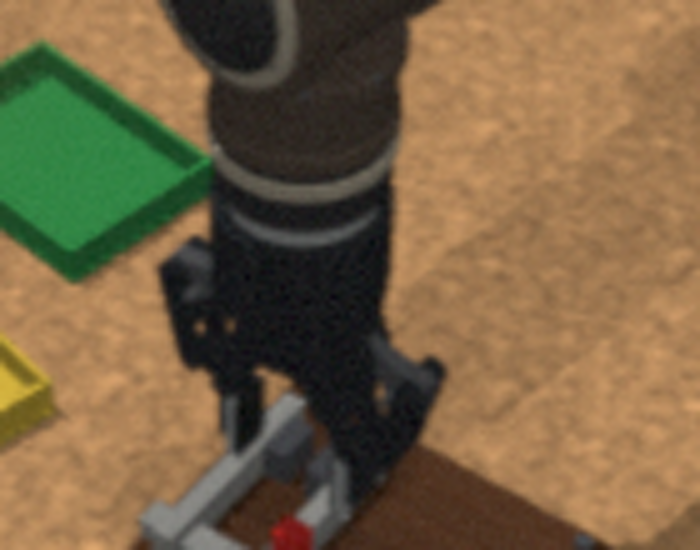

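The tips show at about (240,447) and (365,495) in the crop. I'll work out how far ahead of the TCP they stand at this opening.

Run:
```python
from h import *
s=ctrl.read_state(); y=s["eef_rot"][:,1];p=s["tcp_pos"]
for d in(0,.007,.014):
  print([ (proj("scene",p+sg*(.0255+d)*y-[0,0,t])[0]-(260,120)).dot(np.eye(2))*5 for sg in(1,-1) for t in(.004,.014)])
```

```text
[array([248.19156225, 429.72154534]), array([248.17554694, 444.13372712]), array([338.94169409, 479.63368589]), array([338.24379077, 493.91561871])]
[array([235.97175549, 423.00350488]), array([236.04566376, 437.43193144]), array([351.63703335, 486.61897816]), array([350.84178379, 500.88135186])]
[array([223.80812918, 416.31700987]), array([223.97109582, 430.7612989 ]), array([364.39097462, 493.63723539]), array([363.49745215, 507.87963196])]
```

Request:
play_rows([
  {"offset": [-0.001, 0.002, 0.035], "angular": [0, 0, 0.3], "fingers": 0.2},
  {"offset": [-0.001, 0.002, 0.07], "angular": [0, 0, 0.3], "fingers": 0.2},
  {"offset": [-0.001, 0.002, 0.07], "angular": [0, 0, 0.3], "fingers": 0.2},
  {"offset": [-0.001, 0.002, 0.07], "angular": [0, 0, 0.3], "fingers": -1},
  {"offset": [-0.001, 0.002, 0.07], "angular": [0, 0, 0.3], "fingers": -1},
  {"offset": [-0.001, 0.002, 0.07], "angular": [0, 0, 0.3], "fingers": -1},
  {"offset": [-0.001, 0.002, 0.07], "angular": [0, 0, 0.3], "fingers": -1},
])

```text
clock: 2.52
tcp_pos: [0.5731, -0.01, 0.0625]
eef_rot: [[0.986, 0.167, 0.003], [0.167, -0.986, -0.0], [0.003, 0.001, -1.0]]
ft_force: [-1.4, -0.8, 6.9]
width: 0.176
finger_force: 58.8
```

Request:
play_rows([
  {"offset": [0, -0.004, -0.004], "angular": [0, 0, 0], "fingers": -1},
  {"offset": [0, -0.01, -0.004], "angular": [0, 0, 0], "fingers": -1},
  {"offset": [0, -0.016, -0.004], "angular": [0, 0, 0], "fingers": -1},
  {"offset": [0, -0.022, -0.004], "angular": [0, 0, 0], "fingers": -1},
  {"offset": [0, -0.028, -0.004], "angular": [0, 0, 0], "fingers": -1},
  {"offset": [0, -0.034, -0.004], "angular": [0, 0, 0], "fingers": -1},
  {"offset": [0, -0.04, -0.004], "angular": [0, 0, 0], "fingers": -1},
  {"offset": [0, -0.044, -0.004], "angular": [0, 0, 0], "fingers": -1},
  {"offset": [0, -0.044, -0.004], "angular": [0, 0, 0], "fingers": -1},
  {"offset": [0, -0.044, -0.004], "angular": [0, 0, 0], "fingers": -1},
])

```text
clock: 3.78
tcp_pos: [0.5653, 0.0339, 0.0627]
eef_rot: [[0.986, 0.167, -0.0], [0.167, -0.986, 0.0], [-0.0, -0.0, -1.0]]
ft_force: [7.2, 0.1, -17.4]
width: 0.178
finger_force: 40.6
```

Run:
```python
from h import *
st()
```

```text
3.77 tcp [0.5653 0.0339 0.0627] q [  3.  15. -16.  59.   0. 174.] w 0.178 ff 40.6 F [  7.2   0.1 -17.4] tip 0.014
```

Request:
play_rows([
  {"offset": [0, 0, 0], "angular": [0, 0, 0], "fingers": 0.3},
  {"offset": [0, 0, 0], "angular": [0, 0, 0], "fingers": 0.3},
  {"offset": [0, 0, 0], "angular": [0, 0, 0], "fingers": 0.3},
  {"offset": [0, 0, -0.05], "angular": [0, 0, 0], "fingers": 0.45},
  {"offset": [0, 0, -0.09], "angular": [0, 0, -10], "fingers": 0.45},
  {"offset": [0, -0.06, -0.09], "angular": [0, 0, -20], "fingers": 0.45},
  {"offset": [0, -0.12, -0.09], "angular": [0, 0, -30], "fingers": 0.45},
])

```text
clock: 4.65
tcp_pos: [0.5452, 0.1526, 0.1558]
eef_rot: [[0.768, 0.64, 0.003], [0.64, -0.768, 0.001], [0.003, 0.001, -1.0]]
ft_force: [-0.3, 0.5, -1.4]
width: 0.722
finger_force: 0.0
```

Run:
```python
from h import *
st(); ims=look()
for n in ims: cv2.imwrite(f"pics/{n}1.png",ims[n][:,:,::-1])
m=mask(ims["top"],"steel")
print(fit("steel",ims,(.4951,.2167),.045))
cv2.imwrite("pics/f.png",np.hstack([crop(0,"pics/top1.png",180,265,50,55,8,0),crop(0,"pics/scene1.png",395,250,50,55,8,0)]))
go("above",(.4951,.2167),.12,29.2)
```

```text
4.65 tcp [0.5452 0.1526 0.1558] q [ 16.  12.  -7.  70.   0. 156.] w 0.722 ff 0.0 F [-0.3  0.5 -1.4] tip 0.014
[4.918000e-01 2.161000e-01 4.340000e-02 2.940130e+01 4.529392e+02]
above off [ 0.0015 -0.0776  0.0351] ang [  0.   -0.1 -79.1]
```

View pics/f.png

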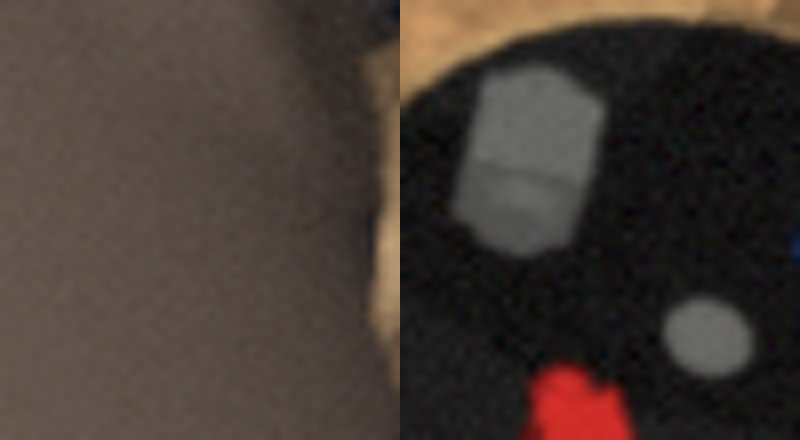

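Right crop (scene): steel is unmoved, while the arm blocks the top view. I'll refit steel on the first pictures with a lower threshold that keeps its shaded faces.

```bash
sed -i 's/(S<60)&(V>75)/(S<70)\&(V>52)/' h.py
python3 - <<'E'
from h import *
ims={n:cv2.imread(f"pics/{n}0.png")[:,:,::-1].copy() for n in("top","scene")}
r=fit("steel",ims,(.4951,.2167),.045);print(r)
for k in ims:print(k,fit("steel",{k:ims[k]},(.4951,.2167),.045,freez=False))
print(mask(cv2.imread("pics/scene1.png")[:,:,::-1].copy(),"steel")[250:305,395:445].sum(),mask(ims["scene"],"steel")[250:305,395:445].sum())
go("above",r[:2],.12,r[3]);go("grasp",r[:2],.048,r[3])
E
```

```text
[ 0.4949  0.2164  0.0474 29.2378 27.1201]
top [ 0.495   0.2167  0.045  29.6768 15.0898]
scene [ 0.4933  0.2161  0.045  30.6508 11.4363]
431 447
above off [ 0.0011 -0.0775  0.0351] ang [  0.   -0.1 -79.1]
grasp off [ 0.001  -0.0775  0.1071] ang [  0.   -0.1 -79.1]
```

Request:
play_rows([
  {"offset": [0.001, -0.078, 0.03], "angular": [0, 0, -79.1], "fingers": 0.45},
  {"offset": [0.001, -0.078, 0.03], "angular": [0, 0, -79.1], "fingers": 0.45},
  {"offset": [0.001, -0.078, 0.03], "angular": [0, 0, -79.1], "fingers": 0.45},
  {"offset": [0.001, -0.078, 0.03], "angular": [0, 0, -79.1], "fingers": 0.45},
  {"offset": [0.001, -0.078, 0.03], "angular": [0, 0, -79.1], "fingers": 0.45},
  {"offset": [0.001, -0.078, 0.03], "angular": [0, 0, -79.1], "fingers": 0.45},
  {"offset": [0.001, -0.078, 0.03], "angular": [0, 0, -79.1], "fingers": 0.45},
  {"offset": [0.001, -0.078, 0.03], "angular": [0, 0, -79.1], "fingers": 0.45},
  {"offset": [0.001, -0.078, 0.03], "angular": [0, 0, -79.1], "fingers": 0.45},
  {"offset": [0.001, -0.078, 0.03], "angular": [0, 0, -79.1], "fingers": 0.45},
])

```text
clock: 6.0
tcp_pos: [0.4959, 0.2122, 0.1245]
eef_rot: [[-0.479, 0.878, 0.0], [0.878, 0.479, 0.0], [-0.0, 0.0, -1.0]]
ft_force: [-0.3, -0.7, 0.0]
width: 0.727
finger_force: 0.0
```

Run:
```python
from h import *
st(); go("grasp",(.4948,.2165),.046,29.3)
c=crop("scene",None,370,190,110,100,6,0); cv2.imwrite("pics/g.png",c)
```

```text
6.0 tcp [0.4959 0.2122 0.1245] q [ 23.  10. -14.  66.  -0.  85.] w 0.727 ff 0.0 F [-0.3 -0.7  0. ] tip 0.014
grasp off [0.0043 0.0011 0.0785] ang [ 0.   0.  -0.7]
```

View pics/g.png

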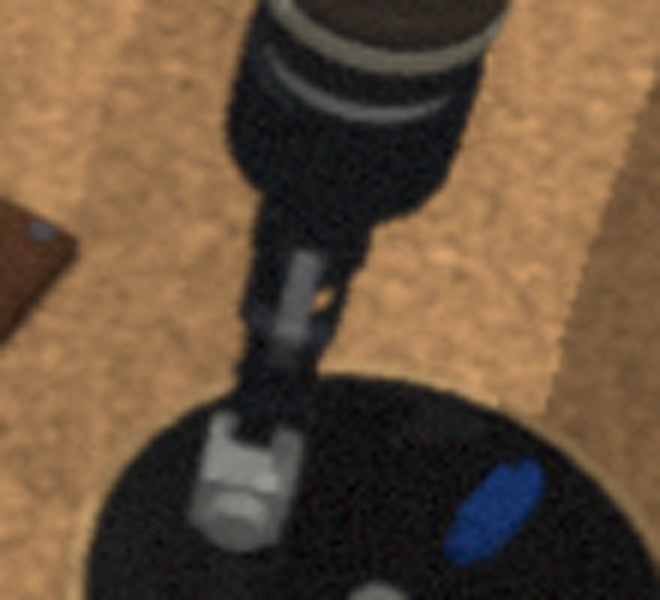

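The gripper is aligned above steel. Descending and gripping.

Request:
play_rows([
  {"offset": [0.004, 0.001, 0.02], "angular": [0, 0, -0.7], "fingers": 0.45},
  {"offset": [0.004, 0.001, 0.05], "angular": [0, 0, -0.7], "fingers": 0.45},
  {"offset": [0.004, 0.001, 0.078], "angular": [0, 0, -0.7], "fingers": 0.45},
  {"offset": [0.004, 0.001, 0.078], "angular": [0, 0, -0.7], "fingers": 0.45},
  {"offset": [0.004, 0.001, 0.078], "angular": [0, 0, -0.7], "fingers": -1},
  {"offset": [0.004, 0.001, 0.078], "angular": [0, 0, -0.7], "fingers": -1},
  {"offset": [0.004, 0.001, 0.078], "angular": [0, 0, -0.7], "fingers": -1},
  {"offset": [0.004, 0.001, 0.078], "angular": [0, 0, -0.7], "fingers": -1},
  {"offset": [0.004, 0.001, 0.05], "angular": [0, 0, -0.7], "fingers": -1},
  {"offset": [0.004, 0.001, 0.02], "angular": [0, 0, -0.7], "fingers": -1},
  {"offset": [0.004, 0.001, 0.01], "angular": [0, 0, -0.7], "fingers": -1},
  {"offset": [0.004, 0.001, 0.01], "angular": [0, 0, -0.7], "fingers": -1},
])

```text
clock: 7.55
tcp_pos: [0.4949, 0.2166, 0.1144]
eef_rot: [[-0.491, 0.871, 0.001], [0.871, 0.491, 0.0], [-0.0, 0.001, -1.0]]
ft_force: [-0.3, -0.1, -3.5]
width: 0.571
finger_force: 63.3
```

Run:
```python
from h import *
st(); 
im=look(); cv2.imwrite("pics/top2.png",im["top"][:,:,::-1]);cv2.imwrite("pics/scene2.png",im["scene"][:,:,::-1])
cv2.imwrite("pics/h.png",np.hstack([crop(0,"pics/scene2.png",280,190,110,85,4,0),crop(0,"pics/scene2.png",375,200,80,85,4,0)]))
cv2.imwrite("pics/i.png",crop(0,"pics/top2.png",255,225,130,105,6,0))
```

```text
7.55 tcp [0.4949 0.2166 0.1144] q [ 24.  11. -15.  65.  -0.  84.] w 0.571 ff 63.3 F [-0.3 -0.1 -3.5] tip 0.014
```

View pics/i.png

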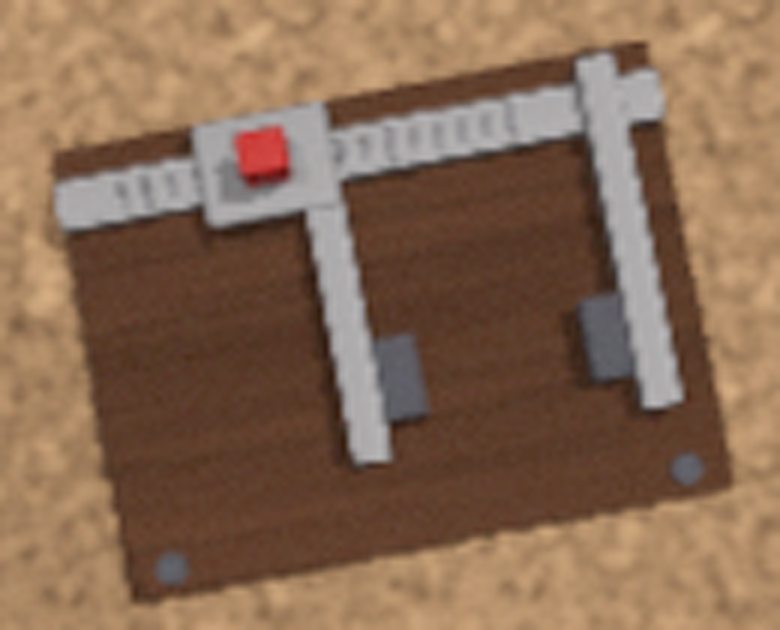

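The opening is about 51 mm and steel is held (48.5 mm opening, 63 N). Next, move it above the caliper bed.

Run:
```python
from h import *
b=cal(-.0205,-.038);print(b); go("above",b,.1,CA);go("down",b,.031,CA)
```

```text
[ 0.50353142 -0.04635632]
above off [-0.2334 -0.1207  0.0132] ang [-0.1  0.  19.5]
down off [-0.2334 -0.1206  0.0822] ang [-0.1  0.  19.5]
```

Request:
play_rows([
  {"offset": [-0.05, -0.026, 0.0], "angular": [0, 0, 5], "fingers": -1},
  {"offset": [-0.1, -0.052, 0.0], "angular": [0, 0, 10], "fingers": -1},
  {"offset": [-0.15, -0.078, 0.0], "angular": [0, 0, 15], "fingers": -1},
  {"offset": [-0.2, -0.103, 0.005], "angular": [0, 0, 19.5], "fingers": -1},
  {"offset": [-0.2335, -0.1205, 0.013], "angular": [0, 0, 19.5], "fingers": -1},
  {"offset": [-0.2335, -0.1205, 0.013], "angular": [0, 0, 19.5], "fingers": -1},
  {"offset": [-0.2335, -0.1205, 0.013], "angular": [0, 0, 19.5], "fingers": -1},
  {"offset": [-0.2335, -0.1205, 0.013], "angular": [0, 0, 19.5], "fingers": -1},
])

```text
clock: 8.65
tcp_pos: [0.5043, -0.0451, 0.1011]
eef_rot: [[-0.174, 0.985, -0.0], [0.985, 0.174, 0.0], [0.0, -0.0, -1.0]]
ft_force: [-0.4, 0.5, -2.9]
width: 0.571
finger_force: 63.2
```

Run:
```python
from h import *
st()
b=cal(-.0205,-.038);go("down",b,.031,CA)
```

```text
8.65 tcp [ 0.5043 -0.0451  0.1011] q [ -5.   8. -20.  62.   0.  75.] w 0.571 ff 63.2 F [-0.4  0.5 -2.9] tip 0.014
down off [-0.0011 -0.001   0.0701] ang [-0.  -0.   0.1]
```

Request:
play_rows([
  {"offset": [-0.001, -0.001, 0.03], "angular": [0, 0, 0], "fingers": -1},
  {"offset": [-0.001, -0.001, 0.055], "angular": [0, 0, 0], "fingers": -1},
  {"offset": [-0.001, -0.001, 0.065], "angular": [0, 0, 0], "fingers": -1},
  {"offset": [-0.001, -0.001, 0.07], "angular": [0, 0, 0], "fingers": -1},
  {"offset": [-0.001, -0.001, 0.07], "angular": [0, 0, 0], "fingers": -1},
  {"offset": [-0.001, -0.001, 0.07], "angular": [0, 0, 0], "fingers": -1},
])

```text
clock: 9.4
tcp_pos: [0.5042, -0.0472, 0.0321]
eef_rot: [[-0.172, 0.985, 0.001], [0.985, 0.172, -0.0], [-0.0, 0.001, -1.0]]
ft_force: [0.1, 0.4, -2.9]
width: 0.572
finger_force: 63.2
```

Run:
```python
from h import *
st()
```

```text
9.4 tcp [ 0.5042 -0.0472  0.0321] q [ -5.  10. -26.  53.  -0.  75.] w 0.572 ff 63.2 F [ 0.1  0.4 -2.9] tip 0.014
```

Not yet touching the bed (Fz is still -2.9 N), so I'll lower 2 mm more, release and raise.

Request:
play_rows([
  {"offset": [0, 0, 0.001], "angular": [0, 0, 0], "fingers": -1},
  {"offset": [0, 0, 0.002], "angular": [0, 0, 0], "fingers": -1},
  {"offset": [0, 0, 0.002], "angular": [0, 0, 0], "fingers": -1},
  {"offset": [0, 0, 0.002], "angular": [0, 0, 0], "fingers": 0.45},
  {"offset": [0, 0, 0.002], "angular": [0, 0, 0], "fingers": 0.45},
  {"offset": [0, 0, 0.002], "angular": [0, 0, 0], "fingers": 0.45},
  {"offset": [0, 0, -0.03], "angular": [0, 0, 0], "fingers": 0.45},
  {"offset": [0, 0, -0.08], "angular": [0, 0, 0], "fingers": 0.45},
  {"offset": [0, 0, -0.12], "angular": [0, 0, 0], "fingers": 0.3},
])

```text
clock: 10.52
tcp_pos: [0.5038, -0.0473, 0.1529]
eef_rot: [[-0.172, 0.985, 0.001], [0.985, 0.172, -0.0], [-0.0, 0.001, -1.0]]
ft_force: [1.1, -0.3, -1.0]
width: 0.652
finger_force: 0.0
```

Run:
```python
from h import *
st()
a=np.radians(CA); cy=np.array([-np.sin(a),np.cos(a)])
im=look(); cv2.imwrite("pics/top3.png",im["top"][:,:,::-1]);cv2.imwrite("pics/scene3.png",im["scene"][:,:,::-1])
cv2.imwrite("pics/j.png",crop(0,"pics/scene3.png",280,180,110,90,6,0))
m=cv2.connectedComponentsWithStats(mask(im["top"],"red")); print(m[2][1:],m[3][1:].round(1))
g=cal(.0548,.030); print(g); go("above",g,.13,CA+90);go("down",g,.062,CA+90)
```

```text
10.53 tcp [ 0.5038 -0.0473  0.1529] q [ -5.   6. -15.  69.   0.  75.] w 0.652 ff 0.0 F [ 1.1 -0.3 -1. ] tip 0.014
[[153 247  27  22 339]
 [294 246   8  10  52]
 [292 283   1   1   1]
 [287 310   1   1   1]
 [294 313   1   1   1]
 [287 321   1   1   1]] [[165.6 257.7]
 [297.7 250.3]
 [292.  283. ]
 [287.  310. ]
 [294.  313. ]
 [287.  321. ]]
[0.56603292 0.03356647]
above off [0.0696 0.0728 0.0264] ang [  0.2   0.4 -90. ]
down off [0.0697 0.0723 0.0944] ang [  0.2   0.4 -90. ]
```

View pics/j.png

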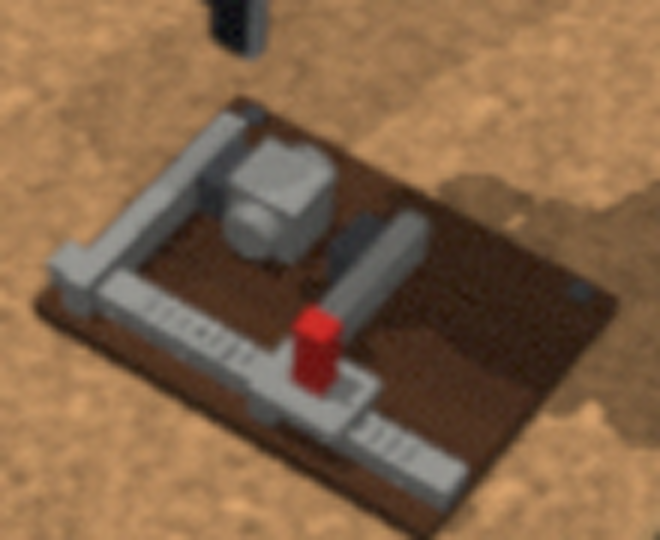

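Steel lies well between the faces, in line with the jaws. Next, pinch the grip.

Request:
play_rows([
  {"offset": [0.07, 0.072, 0.0], "angular": [0.2, 0.4, -90], "fingers": 0.2},
  {"offset": [0.07, 0.072, 0.02], "angular": [0.2, 0.4, -90], "fingers": 0.2},
  {"offset": [0.07, 0.072, 0.02], "angular": [0.2, 0.4, -90], "fingers": 0.2},
  {"offset": [0.07, 0.072, 0.02], "angular": [0.2, 0.4, -90], "fingers": 0.2},
  {"offset": [0.07, 0.072, 0.02], "angular": [0.2, 0.4, -90], "fingers": 0.2},
  {"offset": [0.07, 0.072, 0.02], "angular": [0.2, 0.4, -90], "fingers": 0.2},
  {"offset": [0.07, 0.072, 0.02], "angular": [0.2, 0.4, -90], "fingers": 0.2},
  {"offset": [0.07, 0.072, 0.02], "angular": [0.2, 0.4, -90], "fingers": 0.2},
  {"offset": [0.07, 0.072, 0.02], "angular": [0.2, 0.4, -90], "fingers": 0.2},
  {"offset": [0.07, 0.072, 0.02], "angular": [0.2, 0.4, -90], "fingers": 0.2},
  {"offset": [0.07, 0.072, 0.02], "angular": [0.2, 0.4, -90], "fingers": 0.2},
])

```text
clock: 12.0
tcp_pos: [0.5623, 0.0341, 0.1308]
eef_rot: [[-0.985, -0.171, -0.008], [-0.171, 0.985, 0.001], [0.007, 0.002, -1.0]]
ft_force: [0.1, -0.5, 0.3]
width: 0.601
finger_force: 0.0
```

Run:
```python
from h import *
st(); go("down",(.5655,.0339),.064,CA+90)
```

```text
12.0 tcp [0.5623 0.0341 0.1308] q [  3.  13. -10.  68.   0.  -6.] w 0.601 ff 0.0 F [ 0.1 -0.5  0.3] tip 0.014
down off [-0.0036 -0.0009  0.0668] ang [ 0.1 -0.4 -0. ]
```

Request:
play_rows([
  {"offset": [-0.0035, -0.001, 0.03], "angular": [0, -0.4, 0], "fingers": 0.2},
  {"offset": [-0.0035, -0.001, 0.067], "angular": [0, -0.4, 0], "fingers": 0.2},
  {"offset": [-0.0035, -0.001, 0.067], "angular": [0, -0.4, 0], "fingers": 0.2},
  {"offset": [-0.0035, -0.001, 0.067], "angular": [0, -0.4, 0], "fingers": -1},
  {"offset": [-0.0035, -0.001, 0.067], "angular": [0, -0.4, 0], "fingers": -1},
  {"offset": [-0.0035, -0.001, 0.067], "angular": [0, -0.4, 0], "fingers": -1},
  {"offset": [-0.0035, -0.001, 0.067], "angular": [0, -0.4, 0], "fingers": -1},
  {"offset": [-0.0035, -0.005, 0.067], "angular": [0, -0.4, 0], "fingers": -1},
  {"offset": [-0.0035, -0.009, 0.067], "angular": [0, -0.4, 0], "fingers": -1},
  {"offset": [-0.0035, -0.012, 0.067], "angular": [0, -0.4, 0], "fingers": -1},
  {"offset": [-0.0035, -0.012, 0.067], "angular": [0, -0.4, 0], "fingers": -1},
])

```text
clock: 13.38
tcp_pos: [0.5687, 0.0232, 0.0662]
eef_rot: [[-0.985, -0.172, 0.003], [-0.172, 0.985, 0.003], [-0.004, 0.002, -1.0]]
ft_force: [-1.5, -0.1, 5.8]
width: 0.169
finger_force: 59.0
```

```bash
cat >> h.py <<'E'
def stc():
    s=ctrl.read_state();a=np.radians(CA);cx=np.array([np.cos(a),np.sin(a)]);cy=np.array([-np.sin(a),np.cos(a)])
    d=s["tcp_pos"][:2]-CP; print(round(s["clock"],2),"local",(d@cx).round(4),(d@cy).round(4),"z",s["tcp_pos"][2].round(4),"Fcal x,y,z",(s["ft_force"][:2]@cx).round(1),(s["ft_force"][:2]@cy).round(1),s["ft_force"][2].round(1),"w",round(s["width"],3),"ff",round(s["finger_force"],1),"J6",s["joint_positions"][5].round(0))
E
python3 - <<'E'
from h import *
stc()
E
```

```text
13.38 local 0.0557 0.0193 z 0.0662 Fcal x,y,z -1.5 0.1 5.8 w 0.169 ff 59.0 J6 -8.0
```

Request:
play_rows([
  {"offset": [0, -0.001, 0], "angular": [0, 0, 0], "fingers": -1},
  {"offset": [0, -0.002, 0], "angular": [0, 0, 0], "fingers": -1},
  {"offset": [0, -0.003, 0], "angular": [0, 0, 0], "fingers": -1},
  {"offset": [0, -0.004, 0], "angular": [0, 0, 0], "fingers": -1},
  {"offset": [0, -0.004, 0], "angular": [0, 0, 0], "fingers": -1},
])

```text
clock: 14.0
tcp_pos: [0.5693, 0.0195, 0.0662]
eef_rot: [[-0.985, -0.172, 0.003], [-0.172, 0.985, 0.003], [-0.004, 0.003, -1.0]]
ft_force: [-1.1, 2.6, 7.1]
width: 0.175
finger_force: 59.0
```

Run:
```python
from h import *
stc()
```

```text
14.0 local 0.0556 0.0156 z 0.0662 Fcal x,y,z -0.6 2.7 7.1 w 0.175 ff 59.0 J6 -8.0
```

Request:
play_rows([
  {"offset": [0, -0.001, 0], "angular": [0, 0, 0], "fingers": -1},
  {"offset": [0, -0.002, 0], "angular": [0, 0, 0], "fingers": -1},
  {"offset": [0, -0.002, 0], "angular": [0, 0, 0], "fingers": -1},
])

```text
clock: 14.38
tcp_pos: [0.5696, 0.0179, 0.0662]
eef_rot: [[-0.985, -0.173, 0.003], [-0.173, 0.985, 0.004], [-0.004, 0.004, -1.0]]
ft_force: [-1.0, 3.2, 6.5]
width: 0.174
finger_force: 59.0
```

Request:
play_rows([
  {"offset": [0, -0.001, 0], "angular": [0, 0, 0], "fingers": -1},
  {"offset": [0, -0.002, 0], "angular": [0, 0, 0], "fingers": -1},
  {"offset": [0, -0.002, 0], "angular": [0, 0, 0], "fingers": -1},
])

```text
clock: 14.75
tcp_pos: [0.5699, 0.0161, 0.0662]
eef_rot: [[-0.985, -0.173, 0.003], [-0.173, 0.985, 0.005], [-0.004, 0.004, -1.0]]
ft_force: [-1.7, 5.0, 6.9]
width: 0.167
finger_force: 59.0
```

Request:
play_rows([
  {"offset": [0, -0.001, 0], "angular": [0, 0, 0], "fingers": -1},
  {"offset": [0, -0.002, 0], "angular": [0, 0, 0], "fingers": -1},
  {"offset": [0, -0.002, 0], "angular": [0, 0, 0], "fingers": -1},
])

```text
clock: 15.12
tcp_pos: [0.5703, 0.0142, 0.0662]
eef_rot: [[-0.985, -0.173, 0.003], [-0.173, 0.985, 0.005], [-0.004, 0.004, -1.0]]
ft_force: [-1.0, 3.5, 6.2]
width: 0.168
finger_force: 59.0
```

Run:
```python
from h import *
stc()
```

```text
15.12 local 0.0556 0.0102 z 0.0662 Fcal x,y,z -0.4 3.7 6.2 w 0.168 ff 59.0 J6 -9.0
```

Request:
play_rows([
  {"offset": [0, -0.001, 0], "angular": [0, 0, 0], "fingers": -1},
  {"offset": [0, -0.002, 0], "angular": [0, 0, 0], "fingers": -1},
  {"offset": [0, -0.002, 0], "angular": [0, 0, 0], "fingers": -1},
])

```text
clock: 15.5
tcp_pos: [0.5703, 0.0137, 0.0662]
eef_rot: [[-0.985, -0.174, 0.002], [-0.174, 0.985, 0.008], [-0.004, 0.007, -1.0]]
ft_force: [-3.0, 10.4, 8.4]
width: 0.172
finger_force: 59.2
```

Request:
play_rows([
  {"offset": [0, -0.001, 0], "angular": [0, 0, 0], "fingers": -1},
  {"offset": [0, -0.002, 0], "angular": [0, 0, 0], "fingers": -1},
  {"offset": [0, -0.002, 0], "angular": [0, 0, 0], "fingers": -1},
])

```text
clock: 15.88
tcp_pos: [0.5704, 0.0136, 0.0662]
eef_rot: [[-0.985, -0.175, 0.002], [-0.175, 0.985, 0.012], [-0.004, 0.011, -1.0]]
ft_force: [-4.0, 16.5, 7.6]
width: 0.173
finger_force: 59.4
```

Run:
```python
from h import *
stc()
im=look(); cv2.imwrite("pics/top4.png",im["top"][:,:,::-1]);cv2.imwrite("pics/scene4.png",im["scene"][:,:,::-1])
```

```text
15.88 local 0.0556 0.0096 z 0.0662 Fcal x,y,z -1.1 16.9 7.6 w 0.173 ff 59.4 J6 -9.0
```

Firm contact: the jaw stopped with 17 N while the command moved on. Hold it pressed for over a second, then slide open.

Request:
play_rows([
  {"offset": [0, 0, 0], "angular": [0, 0, 0], "fingers": -1},
  {"offset": [0, 0, 0], "angular": [0, 0, 0], "fingers": -1},
  {"offset": [0, 0, 0], "angular": [0, 0, 0], "fingers": -1},
  {"offset": [0, 0, 0], "angular": [0, 0, 0], "fingers": -1},
  {"offset": [0, 0, 0], "angular": [0, 0, 0], "fingers": -1},
  {"offset": [0, 0, 0], "angular": [0, 0, 0], "fingers": -1},
  {"offset": [0, 0, 0], "angular": [0, 0, 0], "fingers": -1},
  {"offset": [0, 0, 0], "angular": [0, 0, 0], "fingers": -1},
  {"offset": [0, 0, 0], "angular": [0, 0, 0], "fingers": -1},
  {"offset": [0, 0, 0], "angular": [0, 0, 0], "fingers": -1},
  {"offset": [0, 0, 0], "angular": [0, 0, 0], "fingers": -1},
  {"offset": [0, 0, 0], "angular": [0, 0, 0], "fingers": -1},
])

```text
clock: 17.48
tcp_pos: [0.5704, 0.0136, 0.0662]
eef_rot: [[-0.985, -0.175, 0.002], [-0.175, 0.985, 0.012], [-0.004, 0.011, -1.0]]
ft_force: [-3.2, 16.8, 8.9]
width: 0.165
finger_force: 59.4
```

Request:
play_rows([
  {"offset": [0, 0.003, 0], "angular": [0, 0, 0], "fingers": -1},
  {"offset": [0, 0.006, 0], "angular": [0, 0, 0], "fingers": -1},
  {"offset": [0, 0.01, 0], "angular": [0, 0, 0], "fingers": -1},
  {"offset": [0, 0.014, 0], "angular": [0, 0, 0], "fingers": -1},
  {"offset": [0, 0.018, 0], "angular": [0, 0, 0], "fingers": -1},
  {"offset": [0, 0.018, 0], "angular": [0, 0, 0], "fingers": -1},
  {"offset": [0, 0.018, 0], "angular": [0, 0, 0], "fingers": 0.3},
  {"offset": [0, 0.018, 0], "angular": [0, 0, 0], "fingers": 0.3},
  {"offset": [0, 0.018, 0], "angular": [0, 0, 0], "fingers": 0.3},
  {"offset": [0, 0.018, -0.05], "angular": [0, 0, 0], "fingers": 0.3},
  {"offset": [0, 0.018, -0.085], "angular": [0, 0, 0], "fingers": 0.45},
])

```text
clock: 18.85
tcp_pos: [0.5669, 0.0267, 0.1507]
eef_rot: [[-0.985, -0.172, 0.0], [-0.172, 0.985, 0.002], [-0.001, 0.002, -1.0]]
ft_force: [0.6, 0.2, 0.2]
width: 0.727
finger_force: 0.0
```

Run:
```python
from h import *
stc()
b=cal(-.0205,-.043); go("above",b,.1,CA);go("down",b,.032,CA)
```

```text
18.85 local 0.0545 0.0231 z 0.1507 Fcal x,y,z 0.6 0.1 0.2 w 0.727 ff 0.0 J6 -7.0
above off [ 0.0751 -0.0662  0.0505] ang [  0.1   0.1 -90. ]
down off [ 0.0751 -0.0664  0.1185] ang [  0.1   0.1 -90. ]
```

Request:
play_rows([
  {"offset": [0.075, -0.066, 0.0], "angular": [0, 0, 90], "fingers": 0.45},
  {"offset": [0.075, -0.066, 0.03], "angular": [0, 0, 90], "fingers": 0.45},
  {"offset": [0.075, -0.066, 0.03], "angular": [0, 0, 90], "fingers": 0.45},
  {"offset": [0.075, -0.066, 0.03], "angular": [0, 0, 90], "fingers": 0.45},
  {"offset": [0.075, -0.066, 0.03], "angular": [0, 0, 90], "fingers": 0.45},
  {"offset": [0.075, -0.066, 0.03], "angular": [0, 0, 90], "fingers": 0.45},
  {"offset": [0.075, -0.066, 0.03], "angular": [0, 0, 90], "fingers": 0.45},
  {"offset": [0.075, -0.066, 0.03], "angular": [0, 0, 90], "fingers": 0.45},
  {"offset": [0.075, -0.066, 0.03], "angular": [0, 0, 90], "fingers": 0.45},
  {"offset": [0.075, -0.066, 0.03], "angular": [0, 0, 90], "fingers": 0.45},
  {"offset": [0.075, -0.066, 0.03], "angular": [0, 0, 90], "fingers": 0.45},
])

```text
clock: 20.23
tcp_pos: [0.5043, -0.0511, 0.119]
eef_rot: [[-0.173, 0.985, -0.0], [0.985, 0.173, 0.002], [0.002, 0.0, -1.0]]
ft_force: [-0.6, -0.2, -0.2]
width: 0.728
finger_force: 0.0
```

Run:
```python
from h import *
st()
b=cal(-.0205,-.043); go("down",b,.032,CA)
im=look(); cv2.imwrite("pics/top5.png",im["top"][:,:,::-1]);cv2.imwrite("pics/scene5.png",im["scene"][:,:,::-1])
```

```text
20.23 tcp [ 0.5043 -0.0511  0.119 ] q [ -6.   7. -18.  65.   0.  74.] w 0.728 ff 0.0 F [-0.6 -0.2 -0.2] tip 0.014
down off [-0.0003  0.      0.087 ] ang [ 0.  -0.1  0.1]
```

Request:
play_rows([
  {"offset": [0, 0, 0.04], "angular": [0, 0, 0], "fingers": 0.45},
  {"offset": [0, 0, 0.087], "angular": [0, 0, 0], "fingers": 0.45},
  {"offset": [0, 0, 0.087], "angular": [0, 0, 0], "fingers": 0.45},
  {"offset": [0, 0, 0.087], "angular": [0, 0, 0], "fingers": -1},
  {"offset": [0, 0, 0.087], "angular": [0, 0, 0], "fingers": -1},
  {"offset": [0, 0, 0.087], "angular": [0, 0, 0], "fingers": -1},
  {"offset": [0, 0, 0.087], "angular": [0, 0, 0], "fingers": -1},
  {"offset": [0, 0, 0.06], "angular": [0, 0, 0], "fingers": -1},
  {"offset": [0, 0, 0.02], "angular": [0, 0, 0], "fingers": -1},
  {"offset": [0, 0, 0.02], "angular": [0, 0, 0], "fingers": -1},
])

```text
clock: 21.58
tcp_pos: [0.5067, -0.0516, 0.1023]
eef_rot: [[-0.172, 0.985, 0.006], [0.985, 0.172, 0.001], [-0.0, 0.006, -1.0]]
ft_force: [-0.7, 0.0, -2.2]
width: 0.57
finger_force: 63.3
```

Run:
```python
from h import *
st()
go("green",(.4405,-.3356),.08,-88.5);go("down",(.4405,-.3356),.024,-88.5)
```

```text
21.57 tcp [ 0.5067 -0.0516  0.1023] q [ -6.   8. -20.  62.   0.  74.] w 0.57 ff 63.3 F [-0.7  0.  -2.2] tip 0.014
green off [-0.2683 -0.1141  0.0216] ang [  0.3   0.3 -81.6]
down off [-0.2683 -0.1145  0.0776] ang [  0.3   0.3 -81.6]
```

Request:
play_rows([
  {"offset": [-0.05, -0.021, 0.0], "angular": [0, 0, -10], "fingers": -1},
  {"offset": [-0.1, -0.042, 0.0], "angular": [0, 0, -20], "fingers": -1},
  {"offset": [-0.15, -0.063, 0.0], "angular": [0, 0, -30], "fingers": -1},
  {"offset": [-0.2, -0.085, 0.0], "angular": [0, 0, -40], "fingers": -1},
  {"offset": [-0.24, -0.102, 0.005], "angular": [0, 0, -50], "fingers": -1},
  {"offset": [-0.268, -0.114, 0.01], "angular": [0, 0, -60], "fingers": -1},
  {"offset": [-0.268, -0.114, 0.02], "angular": [0.3, 0.3, -70], "fingers": -1},
  {"offset": [-0.268, -0.114, 0.02], "angular": [0.3, 0.3, -80], "fingers": -1},
  {"offset": [-0.268, -0.114, 0.02], "angular": [0.3, 0.3, -81.6], "fingers": -1},
  {"offset": [-0.268, -0.114, 0.02], "angular": [0.3, 0.3, -81.6], "fingers": -1},
  {"offset": [-0.268, -0.114, 0.02], "angular": [0.3, 0.3, -81.6], "fingers": -1},
])

```text
clock: 22.95
tcp_pos: [0.4382, -0.3346, 0.0784]
eef_rot: [[-1.0, -0.025, -0.007], [-0.025, 1.0, 0.001], [0.007, 0.002, -1.0]]
ft_force: [-0.2, -0.4, -2.8]
width: 0.569
finger_force: 63.2
```

Run:
```python
from h import *
st()
go("down",(.4405,-.3356),.024,-88.5)
```

```text
22.95 tcp [ 0.4382 -0.3346  0.0784] q [-37.  13. -16.  61.  -0. -39.] w 0.569 ff 63.2 F [-0.2 -0.4 -2.8] tip 0.014
down off [-0.0027 -0.0012  0.0544] ang [ 0.1 -0.4 -0.1]
```

Request:
play_rows([
  {"offset": [-0.002, -0.001, 0.03], "angular": [0, -0.4, 0], "fingers": -1},
  {"offset": [-0.002, -0.001, 0.045], "angular": [0, -0.4, 0], "fingers": -1},
  {"offset": [-0.002, -0.001, 0.052], "angular": [0, -0.4, 0], "fingers": -1},
  {"offset": [-0.002, -0.001, 0.054], "angular": [0, -0.4, 0], "fingers": -1},
  {"offset": [-0.002, -0.001, 0.055], "angular": [0, -0.4, 0], "fingers": -1},
  {"offset": [-0.002, -0.001, 0.055], "angular": [0, -0.4, 0], "fingers": -1},
  {"offset": [-0.002, -0.001, 0.055], "angular": [0, -0.4, 0], "fingers": 0.4},
  {"offset": [-0.002, -0.001, 0.055], "angular": [0, -0.4, 0], "fingers": 0.4},
  {"offset": [-0.002, -0.001, 0.055], "angular": [0, -0.4, 0], "fingers": 0.4},
  {"offset": [-0.002, -0.001, 0.01], "angular": [0, -0.4, 0], "fingers": 0.4},
  {"offset": [-0.002, -0.001, -0.04], "angular": [0, -0.4, 0], "fingers": 0.45},
])

```text
clock: 24.32
tcp_pos: [0.4399, -0.3353, 0.1186]
eef_rot: [[-1.0, -0.026, -0.002], [-0.026, 1.0, 0.003], [0.002, 0.003, -1.0]]
ft_force: [0.4, -0.8, -0.3]
width: 0.723
finger_force: 0.0
```

Run:
```python
from h import *
st()
im=look(); cv2.imwrite("pics/top6.png",im["top"][:,:,::-1]);cv2.imwrite("pics/scene6.png",im["scene"][:,:,::-1])
for n,g in(("red",(.5581,.2884)),("blue",(.4317,.2899))):
    s=DIM[n][0]/2; r=fit(n,im,g,.028+s,rad=18); print(n,r)
    if n=="red": go("above",r[:2],.12,r[3])
g=im["scene"]
m=mask(g,"steel")[120:180,235:310]; k=cv2.connectedComponentsWithStats(m); print([(q[4],c.round(1)+(235,120)) for q,c in zip(k[2][1:],k[3][1:]) if q[4]>30])
cv2.imwrite("pics/k.png",crop(0,"pics/scene6.png",230,110,90,75,7,0))
```

```text
24.32 tcp [ 0.4399 -0.3353  0.1186] q [-37.  12. -12.  66.   0. -39.] w 0.723 ff 0.0 F [ 0.4 -0.8 -0.3] tip 0.014
red [5.58200e-01 2.89900e-01 4.15000e-02 5.47557e+01 1.61829e+01]
above off [-0.1316  0.6243  0.0027] ang [-0.1  0.5 36.8]
blue [ 0.4315  0.2885  0.0387  4.4455 16.6074]
[(np.int32(224), array([271.6, 148.8]))]
```

View pics/k.png

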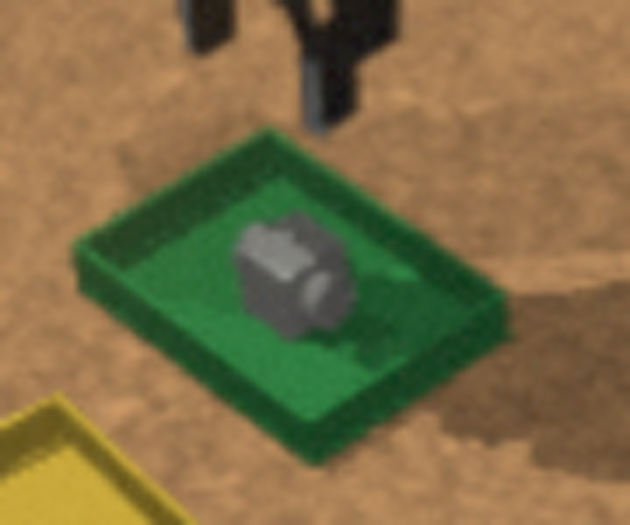

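Steel lies flat in the green tray; part of its top is in the gripper's shadow. Red and blue haven't moved. Next: red.

Request:
play_rows([
  {"offset": [-0.012, 0.06, -0.02], "angular": [0, 0.5, 10], "fingers": 0.45},
  {"offset": [-0.025, 0.12, -0.02], "angular": [0, 0.5, 20], "fingers": 0.45},
  {"offset": [-0.038, 0.18, -0.02], "angular": [0, 0.5, 30], "fingers": 0.45},
  {"offset": [-0.05, 0.24, -0.02], "angular": [0, 0.5, 36.8], "fingers": 0.45},
  {"offset": [-0.063, 0.3, -0.02], "angular": [0, 0.5, 36.8], "fingers": 0.45},
  {"offset": [-0.076, 0.36, -0.02], "angular": [0, 0.5, 36.8], "fingers": 0.45},
  {"offset": [-0.089, 0.42, -0.02], "angular": [0, 0.5, 36.8], "fingers": 0.45},
  {"offset": [-0.1, 0.48, -0.02], "angular": [0, 0.5, 36.8], "fingers": 0.45},
  {"offset": [-0.114, 0.54, -0.01], "angular": [0, 0.5, 36.8], "fingers": 0.45},
  {"offset": [-0.126, 0.6, 0.0], "angular": [0, 0.5, 36.8], "fingers": 0.45},
  {"offset": [-0.1315, 0.624, 0.0], "angular": [0, 0.5, 36.8], "fingers": 0.45},
  {"offset": [-0.1315, 0.624, 0.0], "angular": [0, 0.5, 36.8], "fingers": 0.45},
])

```text
clock: 25.92
tcp_pos: [0.5552, 0.2935, 0.1182]
eef_rot: [[-0.818, 0.575, -0.009], [0.575, 0.818, 0.004], [0.01, -0.002, -1.0]]
ft_force: [0.1, -0.1, 0.4]
width: 0.724
finger_force: 0.0
```

Run:
```python
from h import *
im=look();cv2.imwrite("pics/top7.png",im["top"][:,:,::-1]);cv2.imwrite("pics/scene7.png",im["scene"][:,:,::-1])
print("red",fit("red",{"scene":im["scene"]},(.5582,.2899),.0395,rad=18,freez=False),fit("red",{"scene":cv2.imread("pics/scene6.png")[:,:,::-1].copy()},(.5582,.2899),.0395,rad=18,freez=False))
print("steel",fit("steel",{"scene":im["scene"]},(.440,-.335),.021,rad=14,freez=False))
st(); go("down",(.5582,.2895),.045,54.7)
```

```text
red [5.57100e-01 2.89500e-01 3.95000e-02 5.47493e+01 6.73320e+00] [5.57100e-01 2.89500e-01 3.95000e-02 5.47966e+01 7.68600e+00]
steel [ 4.39700e-01 -3.35500e-01  2.10000e-02  8.32792e+01  9.70430e+00]
26.02 tcp [0.5551 0.2912 0.1189] q [27. 20. -2. 68.  0. 63.] w 0.725 ff 0.0 F [ 0.1 -0.6  0.7] tip 0.014
down off [-0.0042  0.0006  0.0739] ang [-0.1 -0.5  0. ]
```

Request:
play_rows([
  {"offset": [-0.004, 0.0, 0.03], "angular": [0, -0.5, 0], "fingers": 0.45},
  {"offset": [-0.004, 0.0, 0.06], "angular": [0, -0.5, 0], "fingers": 0.45},
  {"offset": [-0.004, 0.0, 0.074], "angular": [0, -0.5, 0], "fingers": 0.45},
  {"offset": [-0.004, 0.0, 0.074], "angular": [0, -0.5, 0], "fingers": 0.45},
  {"offset": [-0.004, 0.0, 0.074], "angular": [0, -0.5, 0], "fingers": -1},
  {"offset": [-0.004, 0.0, 0.074], "angular": [0, -0.5, 0], "fingers": -1},
  {"offset": [-0.004, 0.0, 0.074], "angular": [0, -0.5, 0], "fingers": -1},
  {"offset": [-0.004, 0.0, 0.074], "angular": [0, -0.5, 0], "fingers": -1},
  {"offset": [-0.004, 0.0, 0.04], "angular": [0, -0.5, 0], "fingers": -1},
  {"offset": [-0.004, 0.0, 0.01], "angular": [0, -0.5, 0], "fingers": -1},
  {"offset": [-0.004, 0.0, 0.01], "angular": [0, -0.5, 0], "fingers": -1},
])

```text
clock: 27.4
tcp_pos: [0.5601, 0.2901, 0.1123]
eef_rot: [[-0.816, 0.578, 0.004], [0.578, 0.816, 0.002], [-0.002, 0.003, -1.0]]
ft_force: [0.3, 0.3, 0.1]
width: 0.568
finger_force: 62.1
```

Run:
```python
from h import *
st(); b=cal(-.0205,-.0435); go("above",b,.1,CA);go("down",b,.029,CA)
```

```text
27.4 tcp [0.5601 0.2901 0.1123] q [27. 20. -3. 67. -0. 63.] w 0.568 ff 62.1 F [0.3 0.3 0.1] tip 0.014
above off [-0.1521 -0.3113  0.0116] ang [ 0.2  0.  44.8]
down off [-0.1519 -0.3115  0.0826] ang [ 0.2  0.  44.8]
```

Request:
play_rows([
  {"offset": [-0.025, -0.05, 0.0], "angular": [0, 0, 8], "fingers": -1},
  {"offset": [-0.05, -0.1, 0.0], "angular": [0, 0, 16], "fingers": -1},
  {"offset": [-0.075, -0.15, 0.0], "angular": [0, 0, 24], "fingers": -1},
  {"offset": [-0.1, -0.2, 0.0], "angular": [0, 0, 32], "fingers": -1},
  {"offset": [-0.125, -0.25, 0.0], "angular": [0, 0, 40], "fingers": -1},
  {"offset": [-0.145, -0.295, 0.005], "angular": [0, 0, 44.8], "fingers": -1},
  {"offset": [-0.152, -0.3115, 0.012], "angular": [0, 0, 44.8], "fingers": -1},
  {"offset": [-0.152, -0.3115, 0.012], "angular": [0, 0, 44.8], "fingers": -1},
  {"offset": [-0.152, -0.3115, 0.012], "angular": [0, 0, 44.8], "fingers": -1},
  {"offset": [-0.152, -0.3115, 0.012], "angular": [0, 0, 44.8], "fingers": -1},
])

```text
clock: 28.65
tcp_pos: [0.5032, -0.0516, 0.0979]
eef_rot: [[-0.174, 0.985, -0.001], [0.985, 0.174, -0.001], [-0.0, -0.001, -1.0]]
ft_force: [0.5, -0.2, -0.6]
width: 0.565
finger_force: 62.2
```

Run:
```python
from h import *
st(); b=cal(-.0205,-.0435); go("down",b,.029,CA)
```

```text
28.65 tcp [ 0.5032 -0.0516  0.0979] q [ -6.   8. -21.  62.  -0.  74.] w 0.565 ff 62.2 F [ 0.5 -0.2 -0.6] tip 0.014
down off [-0.0004  0.0013  0.0689] ang [-0.   0.   0.1]
```

Request:
play_rows([
  {"offset": [0, 0.001, 0.03], "angular": [0, 0, 0], "fingers": -1},
  {"offset": [0, 0.001, 0.055], "angular": [0, 0, 0], "fingers": -1},
  {"offset": [0, 0.001, 0.066], "angular": [0, 0, 0], "fingers": -1},
  {"offset": [0, 0.001, 0.0695], "angular": [0, 0, 0], "fingers": -1},
  {"offset": [0, 0.001, 0.0695], "angular": [0, 0, 0], "fingers": -1},
  {"offset": [0, 0.001, 0.0695], "angular": [0, 0, 0], "fingers": -1},
])

```text
clock: 29.4
tcp_pos: [0.5031, -0.0517, 0.031]
eef_rot: [[-0.173, 0.985, -0.001], [0.985, 0.173, 0.0], [0.0, -0.001, -1.0]]
ft_force: [-11.0, 3.2, 21.6]
width: 0.564
finger_force: 64.4
```

Run:
```python
from h import *
st()
```

```text
29.4 tcp [ 0.5031 -0.0517  0.031 ] q [ -6.  10. -26.  53.  -0.  74.] w 0.564 ff 64.4 F [-11.    3.2  21.6] tip 0.014
```

Touching the bed, so I'll ease off 2 mm, release and raise.

Request:
play_rows([
  {"offset": [0, 0, -0.001], "angular": [0, 0, 0], "fingers": -1},
  {"offset": [0, 0, -0.002], "angular": [0, 0, 0], "fingers": -1},
  {"offset": [0, 0, -0.002], "angular": [0, 0, 0], "fingers": 0.45},
  {"offset": [0, 0, -0.002], "angular": [0, 0, 0], "fingers": 0.45},
  {"offset": [0, 0, -0.002], "angular": [0, 0, 0], "fingers": 0.45},
  {"offset": [0, 0, -0.035], "angular": [0, 0, 0], "fingers": 0.45},
  {"offset": [0, 0, -0.08], "angular": [0, 0, 0], "fingers": 0.45},
  {"offset": [0, 0, -0.12], "angular": [0, 0, 0], "fingers": 0.3},
])

```text
clock: 30.4
tcp_pos: [0.5037, -0.0526, 0.1496]
eef_rot: [[-0.172, 0.985, -0.001], [0.985, 0.172, -0.001], [-0.001, -0.001, -1.0]]
ft_force: [0.8, -0.5, 0.2]
width: 0.65
finger_force: 0.0
```

Run:
```python
from h import *
st(); im=look();cv2.imwrite("pics/top8.png",im["top"][:,:,::-1]);cv2.imwrite("pics/scene8.png",im["scene"][:,:,::-1])
b=cal(-.0205,-.0435); r=fit("red",{"scene":im["scene"]},b,.0235,rad=12,freez=False); print(r)
a=np.radians(CA);d=r[:2]-CP;print("local",d@[np.cos(a),np.sin(a)],d@[-np.sin(a),np.cos(a)])
g=cal(.0552,.0235); go("above",g,.13,CA+90)
```

```text
30.4 tcp [ 0.5037 -0.0526  0.1496] q [ -6.   6. -15.  68.  -0.  74.] w 0.65 ff 0.0 F [ 0.8 -0.5  0.2] tip 0.014
[ 0.5043 -0.0512  0.0235  8.2827  8.1072]
local -0.020574775303006342 -0.0429037133734459
above off [0.0684 0.074  0.0232] ang [  0.2   0.4 -90. ]
```

Red lies at local (-0.021, -0.043) with yaw 8.3° (caliper 9.9°), which is right. Back to the grip.

Request:
play_rows([
  {"offset": [0.068, 0.074, 0.0], "angular": [0.1, 0, -90], "fingers": 0.2},
  {"offset": [0.068, 0.074, 0.02], "angular": [0.1, 0, -90], "fingers": 0.2},
  {"offset": [0.068, 0.074, 0.02], "angular": [0.1, 0, -90], "fingers": 0.2},
  {"offset": [0.068, 0.074, 0.02], "angular": [0.1, 0, -90], "fingers": 0.2},
  {"offset": [0.068, 0.074, 0.02], "angular": [0.1, 0, -90], "fingers": 0.2},
  {"offset": [0.068, 0.074, 0.02], "angular": [0.1, 0, -90], "fingers": 0.2},
  {"offset": [0.068, 0.074, 0.02], "angular": [0.1, 0, -90], "fingers": 0.2},
  {"offset": [0.068, 0.074, 0.02], "angular": [0.1, 0, -90], "fingers": 0.2},
  {"offset": [0.068, 0.074, 0.02], "angular": [0.1, 0, -90], "fingers": 0.2},
  {"offset": [0.068, 0.074, 0.02], "angular": [0.1, 0, -90], "fingers": 0.2},
  {"offset": [0.068, 0.074, 0.02], "angular": [0.1, 0, -90], "fingers": 0.2},
])

```text
clock: 31.88
tcp_pos: [0.5648, 0.0271, 0.1278]
eef_rot: [[-0.985, -0.171, -0.002], [-0.171, 0.985, -0.002], [0.003, -0.002, -1.0]]
ft_force: [-0.6, 0.3, 0.6]
width: 0.598
finger_force: 0.0
```

Run:
```python
from h import *
stc(); go("down",cal(.0552,.0235),.064,CA+90)
```

```text
31.88 local 0.0525 0.0238 z 0.1278 Fcal x,y,z -0.6 0.4 0.6 w 0.598 ff 0.0 J6 -7.0
down off [-0.0029 -0.0002  0.0637] ang [-0.1 -0.2 -0.1]
```

Request:
play_rows([
  {"offset": [-0.003, 0, 0.03], "angular": [0, -0.2, 0], "fingers": 0.2},
  {"offset": [-0.003, 0, 0.064], "angular": [0, -0.2, 0], "fingers": 0.2},
  {"offset": [-0.003, 0, 0.064], "angular": [0, -0.2, 0], "fingers": 0.2},
  {"offset": [-0.003, 0, 0.064], "angular": [0, -0.2, 0], "fingers": -1},
  {"offset": [-0.003, 0, 0.064], "angular": [0, -0.2, 0], "fingers": -1},
  {"offset": [-0.003, 0, 0.064], "angular": [0, -0.2, 0], "fingers": -1},
  {"offset": [-0.003, 0, 0.064], "angular": [0, -0.2, 0], "fingers": -1},
  {"offset": [-0.003, -0.004, 0.064], "angular": [0, -0.2, 0], "fingers": -1},
  {"offset": [-0.003, -0.008, 0.064], "angular": [0, -0.2, 0], "fingers": -1},
  {"offset": [-0.003, -0.012, 0.064], "angular": [0, -0.2, 0], "fingers": -1},
  {"offset": [-0.003, -0.016, 0.064], "angular": [0, -0.2, 0], "fingers": -1},
  {"offset": [-0.003, -0.018, 0.064], "angular": [0, -0.2, 0], "fingers": -1},
])

```text
clock: 33.38
tcp_pos: [0.5719, 0.0103, 0.0661]
eef_rot: [[-0.985, -0.172, 0.005], [-0.172, 0.985, 0.0], [-0.004, -0.001, -1.0]]
ft_force: [-1.3, 2.1, 6.5]
width: 0.17
finger_force: 58.9
```

Run:
```python
from h import *
stc()
```

```text
33.38 local 0.0566 0.0061 z 0.0661 Fcal x,y,z -0.9 2.3 6.5 w 0.17 ff 58.9 J6 -9.0
```

Request:
play_rows([
  {"offset": [0, -0.001, 0], "angular": [0, 0, 0], "fingers": -1},
  {"offset": [0, -0.002, 0], "angular": [0, 0, 0], "fingers": -1},
  {"offset": [0, -0.003, 0], "angular": [0, 0, 0], "fingers": -1},
  {"offset": [0, -0.004, 0], "angular": [0, 0, 0], "fingers": -1},
  {"offset": [0, -0.005, 0], "angular": [0, 0, 0], "fingers": -1},
  {"offset": [0, -0.006, 0], "angular": [0, 0, 0], "fingers": -1},
  {"offset": [0, -0.007, 0], "angular": [0, 0, 0], "fingers": -1},
  {"offset": [0, -0.008, 0], "angular": [0, 0, 0], "fingers": -1},
  {"offset": [0, -0.008, 0], "angular": [0, 0, 0], "fingers": -1},
])

```text
clock: 34.5
tcp_pos: [0.5732, 0.0032, 0.0661]
eef_rot: [[-0.985, -0.173, 0.004], [-0.173, 0.985, 0.001], [-0.005, 0.001, -1.0]]
ft_force: [-0.9, 4.4, 6.6]
width: 0.169
finger_force: 59.0
```

Run:
```python
from h import *
stc()
```

```text
34.5 local 0.0566 -0.0012 z 0.0661 Fcal x,y,z -0.1 4.5 6.6 w 0.169 ff 59.0 J6 -10.0
```

Right at the expected contact. I'll press another 3.5 mm of command and hold.

Request:
play_rows([
  {"offset": [0, -0.001, 0], "angular": [0, 0, 0], "fingers": -1},
  {"offset": [0, -0.002, 0], "angular": [0, 0, 0], "fingers": -1},
  {"offset": [0, -0.003, 0], "angular": [0, 0, 0], "fingers": -1},
  {"offset": [0, -0.004, 0], "angular": [0, 0, 0], "fingers": -1},
  {"offset": [0, -0.004, 0], "angular": [0, 0, 0], "fingers": -1},
])

```text
clock: 35.12
tcp_pos: [0.5732, 0.0029, 0.0661]
eef_rot: [[-0.985, -0.175, 0.003], [-0.175, 0.984, 0.009], [-0.005, 0.009, -1.0]]
ft_force: [-3.1, 18.8, 9.1]
width: 0.171
finger_force: 59.3
```

Run:
```python
from h import *
stc()
```

```text
35.12 local 0.0566 -0.0014 z 0.0661 Fcal x,y,z 0.2 19.0 9.1 w 0.171 ff 59.3 J6 -10.0
```

Reads 22.9 mm, as red should. Hold, then open.

Request:
play_rows([
  {"offset": [0, 0, 0], "angular": [0, 0, 0], "fingers": -1},
  {"offset": [0, 0, 0], "angular": [0, 0, 0], "fingers": -1},
  {"offset": [0, 0, 0], "angular": [0, 0, 0], "fingers": -1},
  {"offset": [0, 0, 0], "angular": [0, 0, 0], "fingers": -1},
  {"offset": [0, 0, 0], "angular": [0, 0, 0], "fingers": -1},
  {"offset": [0, 0, 0], "angular": [0, 0, 0], "fingers": -1},
  {"offset": [0, 0, 0], "angular": [0, 0, 0], "fingers": -1},
  {"offset": [0, 0, 0], "angular": [0, 0, 0], "fingers": -1},
  {"offset": [0, 0, 0], "angular": [0, 0, 0], "fingers": -1},
  {"offset": [0, 0, 0], "angular": [0, 0, 0], "fingers": -1},
  {"offset": [0, 0, 0], "angular": [0, 0, 0], "fingers": -1},
  {"offset": [0, 0, 0], "angular": [0, 0, 0], "fingers": -1},
])

```text
clock: 36.62
tcp_pos: [0.5732, 0.0029, 0.0661]
eef_rot: [[-0.985, -0.175, 0.003], [-0.175, 0.984, 0.009], [-0.005, 0.008, -1.0]]
ft_force: [-2.6, 19.3, 8.2]
width: 0.169
finger_force: 59.3
```

Request:
play_rows([
  {"offset": [0, 0.003, 0], "angular": [0, 0, 0], "fingers": -1},
  {"offset": [0, 0.006, 0], "angular": [0, 0, 0], "fingers": -1},
  {"offset": [0, 0.01, 0], "angular": [0, 0, 0], "fingers": -1},
  {"offset": [0, 0.014, 0], "angular": [0, 0, 0], "fingers": -1},
  {"offset": [0, 0.018, 0], "angular": [0, 0, 0], "fingers": -1},
  {"offset": [0, 0.018, 0], "angular": [0, 0, 0], "fingers": -1},
  {"offset": [0, 0.018, 0], "angular": [0, 0, 0], "fingers": 0.3},
  {"offset": [0, 0.018, 0], "angular": [0, 0, 0], "fingers": 0.3},
  {"offset": [0, 0.018, 0], "angular": [0, 0, 0], "fingers": 0.3},
  {"offset": [0, 0.018, -0.05], "angular": [0, 0, 0], "fingers": 0.3},
  {"offset": [0, 0.018, -0.085], "angular": [0, 0, 0], "fingers": 0.45},
])

```text
clock: 38.0
tcp_pos: [0.5698, 0.0158, 0.1506]
eef_rot: [[-0.985, -0.172, 0.002], [-0.172, 0.985, -0.001], [-0.002, -0.002, -1.0]]
ft_force: [0.3, 0.7, 0.1]
width: 0.723
finger_force: 0.0
```

Run:
```python
from h import *
stc(); im=look(); b=cal(-.0205,-.0485); r=fit("red",{"scene":im["scene"]},b,.0235,rad=12,freez=False); print(r,b)
go("above",b,.12,CA)
```

```text
38.0 local 0.0554 0.0119 z 0.1506 Fcal x,y,z 0.4 0.6 0.1 w 0.723 ff 0.0 J6 -8.0
[ 0.5052 -0.0568  0.0235  8.6377  8.4573] [ 0.50533487 -0.05670028]
above off [ 0.0783 -0.06    0.0331] ang [ -0.5   0.2 -90. ]
```

Request:
play_rows([
  {"offset": [0.078, -0.06, 0.0], "angular": [0, 0, 90], "fingers": 0.45},
  {"offset": [0.078, -0.06, 0.03], "angular": [0, 0, 90], "fingers": 0.45},
  {"offset": [0.078, -0.06, 0.03], "angular": [0, 0, 90], "fingers": 0.45},
  {"offset": [0.078, -0.06, 0.03], "angular": [0, 0, 90], "fingers": 0.45},
  {"offset": [0.078, -0.06, 0.03], "angular": [0, 0, 90], "fingers": 0.45},
  {"offset": [0.078, -0.06, 0.03], "angular": [0, 0, 90], "fingers": 0.45},
  {"offset": [0.078, -0.06, 0.03], "angular": [0, 0, 90], "fingers": 0.45},
  {"offset": [0.078, -0.06, 0.03], "angular": [0, 0, 90], "fingers": 0.45},
  {"offset": [0.078, -0.06, 0.03], "angular": [0, 0, 90], "fingers": 0.45},
  {"offset": [0.078, -0.06, 0.03], "angular": [0, 0, 90], "fingers": 0.45},
  {"offset": [0.078, -0.06, 0.03], "angular": [0, 0, 90], "fingers": 0.45},
])

```text
clock: 39.48
tcp_pos: [0.503, -0.0567, 0.1188]
eef_rot: [[-0.173, 0.985, 0.001], [0.985, 0.173, -0.001], [-0.002, 0.001, -1.0]]
ft_force: [0.2, -0.3, -0.3]
width: 0.72
finger_force: 0.0
```

Run:
```python
from h import *
st(); go("down",cal(-.0205,-.0485),.031,CA)
```

```text
39.48 tcp [ 0.503  -0.0567  0.1188] q [ -6.   7. -19.  64.  -0.  74.] w 0.72 ff 0.0 F [ 0.2 -0.3 -0.3] tip 0.014
down off [-0.0002  0.0022  0.0878] ang [0.  0.1 0.1]
```

Request:
play_rows([
  {"offset": [0, 0.002, 0.04], "angular": [0, 0, 0], "fingers": 0.45},
  {"offset": [0, 0.002, 0.088], "angular": [0, 0, 0], "fingers": 0.45},
  {"offset": [0, 0.002, 0.088], "angular": [0, 0, 0], "fingers": 0.45},
  {"offset": [0, 0.002, 0.088], "angular": [0, 0, 0], "fingers": -1},
  {"offset": [0, 0.002, 0.088], "angular": [0, 0, 0], "fingers": -1},
  {"offset": [0, 0.002, 0.088], "angular": [0, 0, 0], "fingers": -1},
  {"offset": [0, 0.002, 0.088], "angular": [0, 0, 0], "fingers": -1},
  {"offset": [0, 0.002, 0.06], "angular": [0, 0, 0], "fingers": -1},
  {"offset": [0, 0.002, 0.02], "angular": [0, 0, 0], "fingers": -1},
  {"offset": [0, 0.002, 0.02], "angular": [0, 0, 0], "fingers": -1},
])

```text
clock: 40.72
tcp_pos: [0.5077, -0.0571, 0.1027]
eef_rot: [[-0.172, 0.985, 0.008], [0.985, 0.172, -0.003], [-0.004, 0.008, -1.0]]
ft_force: [0.6, -0.2, 0.5]
width: 0.561
finger_force: 62.0
```

Run:
```python
from h import *
st(); y=(.6134+.022,-.2719)
go("yellow",y,.09,-94.2); go("d",y,.024,-94.2)
```

```text
40.73 tcp [ 0.5077 -0.0571  0.1027] q [ -6.   8. -20.  62.  -0.  74.] w 0.561 ff 62.0 F [ 0.6 -0.2  0.5] tip 0.014
yellow off [-0.2335  0.0888  0.0144] ang [  0.2   0.5 -75.9]
d off [-0.2333  0.0883  0.0804] ang [  0.2   0.5 -75.9]
```

Request:
play_rows([
  {"offset": [-0.045, 0.017, 0.0], "angular": [0, 0, -10], "fingers": -1},
  {"offset": [-0.09, 0.034, 0.0], "angular": [0, 0, -20], "fingers": -1},
  {"offset": [-0.135, 0.051, 0.0], "angular": [0, 0, -30], "fingers": -1},
  {"offset": [-0.18, 0.068, 0.0], "angular": [0, 0, -40], "fingers": -1},
  {"offset": [-0.215, 0.081, 0.0], "angular": [0, 0, -50], "fingers": -1},
  {"offset": [-0.2335, 0.0885, 0.01], "angular": [0.2, 0.5, -60], "fingers": -1},
  {"offset": [-0.2335, 0.0885, 0.014], "angular": [0.2, 0.5, -70], "fingers": -1},
  {"offset": [-0.2335, 0.0885, 0.014], "angular": [0.2, 0.5, -75.9], "fingers": -1},
  {"offset": [-0.2335, 0.0885, 0.014], "angular": [0.2, 0.5, -75.9], "fingers": -1},
  {"offset": [-0.2335, 0.0885, 0.014], "angular": [0.2, 0.5, -75.9], "fingers": -1},
  {"offset": [-0.2335, 0.0885, 0.014], "angular": [0.2, 0.5, -75.9], "fingers": -1},
])

```text
clock: 42.1
tcp_pos: [0.6326, -0.2712, 0.0857]
eef_rot: [[-0.997, 0.074, -0.007], [0.074, 0.997, 0.001], [0.007, 0.001, -1.0]]
ft_force: [0.7, 0.2, 0.3]
width: 0.56
finger_force: 62.0
```

Run:
```python
from h import *
st(); y=(.6134+.022,-.2719)
go("d",y,.024,-94.2)
```

```text
42.1 tcp [ 0.6326 -0.2712  0.0857] q [-23.  27.   5.  68.  -0. -19.] w 0.56 ff 62.0 F [0.7 0.2 0.3] tip 0.014
d off [-0.0032 -0.0005  0.0617] ang [ 0.1 -0.4 -0. ]
```

Request:
play_rows([
  {"offset": [-0.003, 0, 0.03], "angular": [0, -0.4, 0], "fingers": -1},
  {"offset": [-0.003, 0, 0.05], "angular": [0, -0.4, 0], "fingers": -1},
  {"offset": [-0.003, 0, 0.059], "angular": [0, -0.4, 0], "fingers": -1},
  {"offset": [-0.003, 0, 0.061], "angular": [0, -0.4, 0], "fingers": -1},
  {"offset": [-0.003, 0, 0.061], "angular": [0, -0.4, 0], "fingers": -1},
  {"offset": [-0.003, 0, 0.061], "angular": [0, -0.4, 0], "fingers": 0.4},
  {"offset": [-0.003, 0, 0.061], "angular": [0, -0.4, 0], "fingers": 0.4},
  {"offset": [-0.003, 0, 0.061], "angular": [0, -0.4, 0], "fingers": 0.4},
  {"offset": [-0.003, 0, 0.01], "angular": [0, -0.4, 0], "fingers": 0.4},
  {"offset": [-0.003, 0, -0.04], "angular": [0, -0.4, 0], "fingers": 0.45},
])

```text
clock: 43.35
tcp_pos: [0.6354, -0.2713, 0.1264]
eef_rot: [[-0.997, 0.073, -0.001], [0.073, 0.997, 0.002], [0.001, 0.002, -1.0]]
ft_force: [1.5, 0.6, -0.3]
width: 0.723
finger_force: 0.0
```

Run:
```python
from h import *
st(); im=look(); cv2.imwrite("pics/scene9.png",im["scene"][:,:,::-1]);cv2.imwrite("pics/top9.png",im["top"][:,:,::-1])
try: print("red",fit("red",{"scene":im["scene"]},(.635,-.272),.0155,rad=14,freez=False))
except Exception as e: print(e)
r=fit("blue",im,(.4315,.2885),.037,rad=18); print("blue",r); go("above",r[:2],.12,r[3])
```

```text
43.35 tcp [ 0.6354 -0.2713  0.1264] q [-23.  27.   9.  72.   0. -19.] w 0.723 ff 0.0 F [ 1.5  0.6 -0.3] tip 0.014
red [ 6.35200e-01 -2.73000e-01  1.55000e-02  7.61818e+01  2.51958e+01]
blue [ 0.4313  0.2867  0.0382  4.8439 16.5452]
above off [0.2478 0.5428 0.0092] ang [ 0.3  0.6 81. ]
```

Request:
play_rows([
  {"offset": [0.025, 0.054, -0.015], "angular": [0, 0, 8], "fingers": 0.45},
  {"offset": [0.05, 0.109, -0.015], "angular": [0, 0, 16], "fingers": 0.45},
  {"offset": [0.074, 0.163, -0.015], "angular": [0, 0, 24], "fingers": 0.45},
  {"offset": [0.099, 0.217, -0.015], "angular": [0, 0, 32], "fingers": 0.45},
  {"offset": [0.124, 0.271, -0.015], "angular": [0, 0, 40], "fingers": 0.45},
  {"offset": [0.149, 0.326, -0.015], "angular": [0, 0, 48], "fingers": 0.45},
  {"offset": [0.173, 0.38, -0.015], "angular": [0, 0, 56], "fingers": 0.45},
  {"offset": [0.198, 0.434, -0.01], "angular": [0, 0, 64], "fingers": 0.45},
  {"offset": [0.223, 0.488, 0.0], "angular": [0, 0, 72], "fingers": 0.45},
  {"offset": [0.248, 0.543, 0.009], "angular": [0, 0, 81], "fingers": 0.45},
  {"offset": [0.248, 0.543, 0.009], "angular": [0, 0, 81], "fingers": 0.45},
  {"offset": [0.248, 0.543, 0.009], "angular": [0, 0, 81], "fingers": 0.45},
])

```text
clock: 44.95
tcp_pos: [0.4279, 0.2881, 0.1169]
eef_rot: [[-0.086, 0.996, 0.0], [0.996, 0.086, 0.0], [0.0, 0.0, -1.0]]
ft_force: [-0.2, 0.5, -0.1]
width: 0.726
finger_force: 0.0
```

Run:
```python
from h import *
st(); im={"scene":ctrl.grab_frame("scene")}; o={"scene":cv2.imread("pics/scene9.png")[:,:,::-1].copy()}
for i in(o,im): print("blue",fit("blue",i,(.4313,.2867),.037,rad=18,freez=False))
print("red",fit("red",im,(.635,-.272),.0155,rad=14,freez=False))
go("d",(.4313,.2867),.045,4.8)
```

```text
44.95 tcp [0.4279 0.2881 0.1169] q [ 34.   8. -18.  64.   0. 119.] w 0.726 ff 0.0 F [-0.2  0.5 -0.1] tip 0.014
blue [0.4303 0.2864 0.037  6.2455 4.4233]
blue [ 0.431   0.2867  0.037   5.7663 12.2712]
red [ 6.35300e-01 -2.73100e-01  1.55000e-02  7.47382e+01  2.71626e+01]
d off [-0.0011  0.0028  0.0722] ang [ 0. -0.  0.]
```

Request:
play_rows([
  {"offset": [-0.001, 0.003, 0.03], "angular": [0, 0, -0.5], "fingers": 0.45},
  {"offset": [-0.001, 0.003, 0.06], "angular": [0, 0, -0.5], "fingers": 0.45},
  {"offset": [-0.001, 0.003, 0.0715], "angular": [0, 0, -0.5], "fingers": 0.45},
  {"offset": [-0.001, 0.003, 0.0715], "angular": [0, 0, -0.5], "fingers": 0.45},
  {"offset": [-0.001, 0.003, 0.0715], "angular": [0, 0, -0.5], "fingers": -1},
  {"offset": [-0.001, 0.003, 0.0715], "angular": [0, 0, -0.5], "fingers": -1},
  {"offset": [-0.001, 0.003, 0.0715], "angular": [0, 0, -0.5], "fingers": -1},
  {"offset": [-0.001, 0.003, 0.0715], "angular": [0, 0, -0.5], "fingers": -1},
  {"offset": [-0.001, 0.003, 0.04], "angular": [0, 0, -0.5], "fingers": -1},
  {"offset": [-0.001, 0.003, 0.01], "angular": [0, 0, -0.5], "fingers": -1},
  {"offset": [-0.001, 0.003, 0.01], "angular": [0, 0, -0.5], "fingers": -1},
])

```text
clock: 46.38
tcp_pos: [0.4327, 0.2884, 0.1099]
eef_rot: [[-0.093, 0.996, 0.005], [0.996, 0.093, 0.004], [0.003, 0.005, -1.0]]
ft_force: [0.8, 0.1, -1.4]
width: 0.556
finger_force: 61.9
```

Run:
```python
from h import *
st(); b=cal(-.0205,-.047); go("above",b,.1,CA)
```

```text
46.38 tcp [0.4327 0.2884 0.1099] q [ 34.   8. -18.  63.   0. 118.] w 0.556 ff 61.9 F [ 0.8  0.1 -1.4] tip 0.014
above off [-0.3489  0.0401  0.009 ] ang [ 0.3 -0.2 -4.6]
```

Request:
play_rows([
  {"offset": [-0.055, 0.006, 0.0], "angular": [0, 0, -1], "fingers": -1},
  {"offset": [-0.11, 0.012, 0.0], "angular": [0, 0, -2], "fingers": -1},
  {"offset": [-0.165, 0.018, 0.0], "angular": [0, 0, -3], "fingers": -1},
  {"offset": [-0.22, 0.025, 0.0], "angular": [0, 0, -4], "fingers": -1},
  {"offset": [-0.275, 0.031, 0.0], "angular": [0, 0, -4.6], "fingers": -1},
  {"offset": [-0.325, 0.037, 0.005], "angular": [0.3, -0.2, -4.6], "fingers": -1},
  {"offset": [-0.349, 0.04, 0.009], "angular": [0.3, -0.2, -4.6], "fingers": -1},
  {"offset": [-0.349, 0.04, 0.009], "angular": [0.3, -0.2, -4.6], "fingers": -1},
  {"offset": [-0.349, 0.04, 0.009], "angular": [0.3, -0.2, -4.6], "fingers": -1},
  {"offset": [-0.349, 0.04, 0.009], "angular": [0.3, -0.2, -4.6], "fingers": -1},
])

```text
clock: 47.62
tcp_pos: [0.5033, -0.0553, 0.0979]
eef_rot: [[-0.174, 0.985, -0.004], [0.985, 0.174, -0.003], [-0.002, -0.005, -1.0]]
ft_force: [0.6, 0.2, -0.4]
width: 0.552
finger_force: 61.8
```

Run:
```python
from h import *
st(); b=cal(-.0205,-.047); go("down",b,.031,CA)
```

```text
47.62 tcp [ 0.5033 -0.0553  0.0979] q [ -6.   8. -20.  62.  -0.  74.] w 0.552 ff 61.8 F [ 0.6  0.2 -0.4] tip 0.014
down off [-0.0001  0.0021  0.0669] ang [-0.3  0.1  0.1]
```

Request:
play_rows([
  {"offset": [0, 0.002, 0.03], "angular": [-0.3, 0.1, 0], "fingers": -1},
  {"offset": [0, 0.002, 0.055], "angular": [-0.3, 0.1, 0], "fingers": -1},
  {"offset": [0, 0.002, 0.064], "angular": [-0.3, 0.1, 0], "fingers": -1},
  {"offset": [0, 0.002, 0.067], "angular": [-0.3, 0.1, 0], "fingers": -1},
  {"offset": [0, 0.002, 0.067], "angular": [-0.3, 0.1, 0], "fingers": -1},
  {"offset": [0, 0.002, 0.067], "angular": [-0.3, 0.1, 0], "fingers": -1},
])

```text
clock: 48.38
tcp_pos: [0.5059, -0.0562, 0.0317]
eef_rot: [[-0.173, 0.985, 0.002], [0.985, 0.173, -0.001], [-0.001, 0.002, -1.0]]
ft_force: [-0.1, -0.2, -0.7]
width: 0.553
finger_force: 61.8
```

Run:
```python
from h import *
st()
```

```text
48.38 tcp [ 0.5059 -0.0562  0.0317] q [ -6.  11. -26.  53.  -0.  74.] w 0.553 ff 61.8 F [-0.1 -0.2 -0.7] tip 0.014
```

Not touching yet. Lower 1.5 mm more, then release and raise.

Request:
play_rows([
  {"offset": [0, 0, 0.001], "angular": [0, 0, 0], "fingers": -1},
  {"offset": [0, 0, 0.0015], "angular": [0, 0, 0], "fingers": -1},
  {"offset": [0, 0, 0.0015], "angular": [0, 0, 0], "fingers": 0.45},
  {"offset": [0, 0, 0.0015], "angular": [0, 0, 0], "fingers": 0.45},
  {"offset": [0, 0, 0.0015], "angular": [0, 0, 0], "fingers": 0.45},
  {"offset": [0, 0, -0.035], "angular": [0, 0, 0], "fingers": 0.45},
  {"offset": [0, 0, -0.08], "angular": [0, 0, 0], "fingers": 0.45},
  {"offset": [0, 0, -0.12], "angular": [0, 0, 0], "fingers": 0.3},
])

```text
clock: 49.38
tcp_pos: [0.505, -0.0562, 0.1522]
eef_rot: [[-0.172, 0.985, 0.001], [0.985, 0.172, -0.0], [-0.001, 0.0, -1.0]]
ft_force: [0.2, -0.7, 0.4]
width: 0.648
finger_force: 0.0
```

Run:
```python
from h import *
st(); im=look();cv2.imwrite("pics/top10.png",im["top"][:,:,::-1]);cv2.imwrite("pics/scene10.png",im["scene"][:,:,::-1])
b=cal(-.0205,-.047); r=fit("blue",{"scene":im["scene"]},b,.021,rad=12,freez=False); print(r,b)
a=np.radians(CA);d=r[:2]-CP;print("local",d@[np.cos(a),np.sin(a)],d@[-np.sin(a),np.cos(a)])
go("above",cal(.0556,.0119),.13,CA+90)
```

```text
49.38 tcp [ 0.505  -0.0562  0.1522] q [ -6.   6. -15.  69.  -0.  74.] w 0.648 ff 0.0 F [ 0.2 -0.7  0.4] tip 0.014
[ 0.5061 -0.0571  0.021  11.6784  7.5427] [ 0.50507723 -0.05522257]
local -0.019814891795346467 -0.049025198246806824
above off [0.0606 0.0738 0.0258] ang [  0.2   0.5 -90. ]
```

Request:
play_rows([
  {"offset": [0.061, 0.076, 0.0], "angular": [0.1, 0, -90], "fingers": 0.2},
  {"offset": [0.061, 0.076, 0.02], "angular": [0.1, 0, -90], "fingers": 0.2},
  {"offset": [0.061, 0.076, 0.02], "angular": [0.1, 0, -90], "fingers": 0.2},
  {"offset": [0.061, 0.076, 0.02], "angular": [0.1, 0, -90], "fingers": 0.2},
  {"offset": [0.061, 0.076, 0.02], "angular": [0.1, 0, -90], "fingers": 0.2},
  {"offset": [0.061, 0.076, 0.02], "angular": [0.1, 0, -90], "fingers": 0.2},
  {"offset": [0.061, 0.076, 0.02], "angular": [0.1, 0, -90], "fingers": 0.2},
  {"offset": [0.061, 0.076, 0.02], "angular": [0.1, 0, -90], "fingers": 0.2},
  {"offset": [0.061, 0.076, 0.02], "angular": [0.1, 0, -90], "fingers": 0.2},
  {"offset": [0.061, 0.076, 0.02], "angular": [0.1, 0, -90], "fingers": 0.2},
  {"offset": [0.061, 0.076, 0.02], "angular": [0.1, 0, -90], "fingers": 0.2},
])

```text
clock: 50.85
tcp_pos: [0.5693, 0.017, 0.1304]
eef_rot: [[-0.985, -0.171, -0.001], [-0.171, 0.985, -0.002], [0.001, -0.002, -1.0]]
ft_force: [0.2, -1.0, 0.3]
width: 0.6
finger_force: 0.0
```

Run:
```python
from h import *
stc(); go("down",cal(.0556,.0119),.064,CA+90)
```

```text
50.85 local 0.0551 0.0131 z 0.1304 Fcal x,y,z -0.0 -1.0 0.3 w 0.6 ff 0.0 J6 -8.0
down off [-0.0006 -0.0011  0.0664] ang [-0.1 -0.1 -0. ]
```

Request:
play_rows([
  {"offset": [-0.0005, -0.001, 0.03], "angular": [0, 0, 0], "fingers": 0.2},
  {"offset": [-0.0005, -0.001, 0.066], "angular": [0, 0, 0], "fingers": 0.2},
  {"offset": [-0.0005, -0.001, 0.066], "angular": [0, 0, 0], "fingers": 0.2},
  {"offset": [-0.0005, -0.001, 0.066], "angular": [0, 0, 0], "fingers": -1},
  {"offset": [-0.0005, -0.001, 0.066], "angular": [0, 0, 0], "fingers": -1},
  {"offset": [-0.0005, -0.001, 0.066], "angular": [0, 0, 0], "fingers": -1},
  {"offset": [-0.0005, -0.001, 0.066], "angular": [0, 0, 0], "fingers": -1},
  {"offset": [-0.0005, -0.004, 0.066], "angular": [0, 0, 0], "fingers": -1},
  {"offset": [-0.0005, -0.007, 0.066], "angular": [0, 0, 0], "fingers": -1},
  {"offset": [-0.0005, -0.01, 0.066], "angular": [0, 0, 0], "fingers": -1},
  {"offset": [-0.0005, -0.012, 0.066], "angular": [0, 0, 0], "fingers": -1},
  {"offset": [-0.0005, -0.013, 0.066], "angular": [0, 0, 0], "fingers": -1},
])

```text
clock: 52.35
tcp_pos: [0.5732, 0.0047, 0.0668]
eef_rot: [[-0.985, -0.172, 0.003], [-0.172, 0.985, -0.0], [-0.003, -0.001, -1.0]]
ft_force: [-1.4, 2.5, 6.6]
width: 0.166
finger_force: 59.0
```

Run:
```python
from h import *
stc()
```

```text
52.35 local 0.0569 0.0003 z 0.0668 Fcal x,y,z -0.9 2.7 6.6 w 0.166 ff 59.0 J6 -9.0
```

Request:
play_rows([
  {"offset": [0, -0.001, 0], "angular": [0, 0, 0], "fingers": -1},
  {"offset": [0, -0.002, 0], "angular": [0, 0, 0], "fingers": -1},
  {"offset": [0, -0.003, 0], "angular": [0, 0, 0], "fingers": -1},
  {"offset": [0, -0.004, 0], "angular": [0, 0, 0], "fingers": -1},
  {"offset": [0, -0.005, 0], "angular": [0, 0, 0], "fingers": -1},
  {"offset": [0, -0.006, 0], "angular": [0, 0, 0], "fingers": -1},
  {"offset": [0, -0.007, 0], "angular": [0, 0, 0], "fingers": -1},
  {"offset": [0, -0.008, 0], "angular": [0, 0, 0], "fingers": -1},
  {"offset": [0, -0.0085, 0], "angular": [0, 0, 0], "fingers": -1},
  {"offset": [0, -0.0085, 0], "angular": [0, 0, 0], "fingers": -1},
])

```text
clock: 53.6
tcp_pos: [0.5744, -0.0018, 0.0668]
eef_rot: [[-0.985, -0.174, 0.002], [-0.174, 0.985, 0.004], [-0.003, 0.003, -1.0]]
ft_force: [-1.6, 8.5, 7.3]
width: 0.176
finger_force: 59.1
```

Run:
```python
from h import *
stc()
```

```text
53.6 local 0.0569 -0.0063 z 0.0668 Fcal x,y,z -0.1 8.7 7.3 w 0.176 ff 59.1 J6 -10.0
```

Contact at the 18 mm reading. Press a little more and hold.

Request:
play_rows([
  {"offset": [0, -0.001, 0], "angular": [0, 0, 0], "fingers": -1},
  {"offset": [0, -0.002, 0], "angular": [0, 0, 0], "fingers": -1},
  {"offset": [0, -0.0025, 0], "angular": [0, 0, 0], "fingers": -1},
  {"offset": [0, -0.0025, 0], "angular": [0, 0, 0], "fingers": -1},
  {"offset": [0, -0.0025, 0], "angular": [0, 0, 0], "fingers": -1},
  {"offset": [0, -0.0025, 0], "angular": [0, 0, 0], "fingers": -1},
  {"offset": [0, -0.0025, 0], "angular": [0, 0, 0], "fingers": -1},
  {"offset": [0, -0.0025, 0], "angular": [0, 0, 0], "fingers": -1},
  {"offset": [0, -0.0025, 0], "angular": [0, 0, 0], "fingers": -1},
  {"offset": [0, -0.0025, 0], "angular": [0, 0, 0], "fingers": -1},
  {"offset": [0, -0.0025, 0], "angular": [0, 0, 0], "fingers": -1},
  {"offset": [0, -0.0025, 0], "angular": [0, 0, 0], "fingers": -1},
])

```text
clock: 55.1
tcp_pos: [0.5744, -0.002, 0.0668]
eef_rot: [[-0.985, -0.175, 0.001], [-0.175, 0.985, 0.008], [-0.003, 0.008, -1.0]]
ft_force: [-4.7, 18.2, 8.0]
width: 0.171
finger_force: 59.3
```

Request:
play_rows([
  {"offset": [0, 0, 0], "angular": [0, 0, 0], "fingers": -1},
  {"offset": [0, 0, 0], "angular": [0, 0, 0], "fingers": -1},
  {"offset": [0, 0, 0], "angular": [0, 0, 0], "fingers": -1},
])

```text
clock: 55.48
tcp_pos: [0.5744, -0.0019, 0.0668]
eef_rot: [[-0.985, -0.175, 0.001], [-0.175, 0.985, 0.008], [-0.003, 0.008, -1.0]]
ft_force: [-3.6, 18.8, 8.3]
width: 0.173
finger_force: 59.3
```

Request:
play_rows([
  {"offset": [0, 0.003, 0], "angular": [0, 0, 0], "fingers": -1},
  {"offset": [0, 0.006, 0], "angular": [0, 0, 0], "fingers": -1},
  {"offset": [0, 0.01, 0], "angular": [0, 0, 0], "fingers": -1},
  {"offset": [0, 0.014, 0], "angular": [0, 0, 0], "fingers": -1},
  {"offset": [0, 0.018, 0], "angular": [0, 0, 0], "fingers": -1},
  {"offset": [0, 0.018, 0], "angular": [0, 0, 0], "fingers": -1},
  {"offset": [0, 0.018, 0], "angular": [0, 0, 0], "fingers": 0.3},
  {"offset": [0, 0.018, 0], "angular": [0, 0, 0], "fingers": 0.3},
  {"offset": [0, 0.018, 0], "angular": [0, 0, 0], "fingers": 0.3},
  {"offset": [0, 0.018, -0.05], "angular": [0, 0, 0], "fingers": 0.3},
  {"offset": [0, 0.018, -0.085], "angular": [0, 0, 0], "fingers": 0.45},
])

```text
clock: 56.85
tcp_pos: [0.571, 0.0112, 0.1513]
eef_rot: [[-0.985, -0.172, -0.0], [-0.172, 0.985, -0.002], [0.0, -0.002, -1.0]]
ft_force: [2.4, -0.7, 0.6]
width: 0.725
finger_force: 0.0
```

Run:
```python
from h import *
stc(); im=look(); b=cal(-.0205,-.051); r=fit("blue",{"scene":im["scene"]},b,.021,rad=12,freez=False); print(r,b)
go("above",b,.12,CA)
```

```text
56.85 local 0.0559 0.0071 z 0.1513 Fcal x,y,z 2.3 -1.1 0.6 w 0.725 ff 0.0 J6 -9.0
[ 0.507  -0.0595  0.021  10.3385  7.9302] [ 0.50576426 -0.05916313]
above off [ 0.0787 -0.0577  0.0339] ang [ -0.4   0.2 -90. ]
```

Request:
play_rows([
  {"offset": [0.078, -0.058, 0.0], "angular": [0, 0, 90], "fingers": 0.45},
  {"offset": [0.078, -0.058, 0.03], "angular": [0, 0, 90], "fingers": 0.45},
  {"offset": [0.078, -0.058, 0.03], "angular": [0, 0, 90], "fingers": 0.45},
  {"offset": [0.078, -0.058, 0.03], "angular": [0, 0, 90], "fingers": 0.45},
  {"offset": [0.078, -0.058, 0.03], "angular": [0, 0, 90], "fingers": 0.45},
  {"offset": [0.078, -0.058, 0.03], "angular": [0, 0, 90], "fingers": 0.45},
  {"offset": [0.078, -0.058, 0.03], "angular": [0, 0, 90], "fingers": 0.45},
  {"offset": [0.078, -0.058, 0.03], "angular": [0, 0, 90], "fingers": 0.45},
  {"offset": [0.078, -0.058, 0.03], "angular": [0, 0, 90], "fingers": 0.45},
  {"offset": [0.078, -0.058, 0.03], "angular": [0, 0, 90], "fingers": 0.45},
  {"offset": [0.078, -0.058, 0.03], "angular": [0, 0, 90], "fingers": 0.45},
])

```text
clock: 58.32
tcp_pos: [0.5039, -0.0594, 0.1196]
eef_rot: [[-0.173, 0.985, -0.001], [0.985, 0.173, -0.002], [-0.001, -0.001, -1.0]]
ft_force: [-0.7, 0.1, -0.7]
width: 0.726
finger_force: 0.0
```

Run:
```python
from h import *
st(); go("down",cal(-.02,-.051),.030,CA)
```

```text
58.33 tcp [ 0.5039 -0.0594  0.1196] q [ -7.   7. -18.  65.  -0.  73.] w 0.726 ff 0.0 F [-0.7  0.1 -0.7] tip 0.014
down off [0.     0.0025 0.0896] ang [-0.1  0.1  0.1]
```

Request:
play_rows([
  {"offset": [0, 0.0025, 0.04], "angular": [0, 0, 0], "fingers": 0.45},
  {"offset": [0, 0.0025, 0.08], "angular": [0, 0, 0], "fingers": 0.45},
  {"offset": [0, 0.0025, 0.0895], "angular": [0, 0, 0], "fingers": 0.45},
  {"offset": [0, 0.0025, 0.0895], "angular": [0, 0, 0], "fingers": 0.45},
  {"offset": [0, 0.0025, 0.0895], "angular": [0, 0, 0], "fingers": -1},
  {"offset": [0, 0.0025, 0.0895], "angular": [0, 0, 0], "fingers": -1},
  {"offset": [0, 0.0025, 0.0895], "angular": [0, 0, 0], "fingers": -1},
  {"offset": [0, 0.0025, 0.0895], "angular": [0, 0, 0], "fingers": -1},
  {"offset": [0, 0.0025, 0.06], "angular": [0, 0, 0], "fingers": -1},
  {"offset": [0, 0.0025, 0.02], "angular": [0, 0, 0], "fingers": -1},
  {"offset": [0, 0.0025, 0.02], "angular": [0, 0, 0], "fingers": -1},
])

```text
clock: 59.7
tcp_pos: [0.5093, -0.0594, 0.1044]
eef_rot: [[-0.172, 0.985, 0.007], [0.985, 0.172, -0.003], [-0.004, 0.007, -1.0]]
ft_force: [-0.2, 0.0, -0.2]
width: 0.548
finger_force: 61.7
```

Run:
```python
from h import *
st(); y=(.6134-.022,-.2719)
go("yellow",y,.09,-94.2); go("d",y,.024,-94.2)
```

```text
59.7 tcp [ 0.5093 -0.0594  0.1044] q [ -7.   8. -20.  62.  -0.  73.] w 0.548 ff 61.7 F [-0.2  0.  -0.2] tip 0.014
yellow off [-0.2234  0.0441  0.0156] ang [  0.2   0.5 -75.9]
d off [-0.2232  0.0437  0.0816] ang [  0.2   0.5 -75.9]
```

Request:
play_rows([
  {"offset": [-0.045, 0.009, 0.0], "angular": [0, 0, -10], "fingers": -1},
  {"offset": [-0.09, 0.018, 0.0], "angular": [0, 0, -20], "fingers": -1},
  {"offset": [-0.135, 0.027, 0.0], "angular": [0, 0, -30], "fingers": -1},
  {"offset": [-0.18, 0.035, 0.0], "angular": [0, 0, -40], "fingers": -1},
  {"offset": [-0.21, 0.041, 0.0], "angular": [0, 0, -50], "fingers": -1},
  {"offset": [-0.2235, 0.044, 0.01], "angular": [0.2, 0.5, -60], "fingers": -1},
  {"offset": [-0.2235, 0.044, 0.014], "angular": [0.2, 0.5, -70], "fingers": -1},
  {"offset": [-0.2235, 0.044, 0.014], "angular": [0.2, 0.5, -75.9], "fingers": -1},
  {"offset": [-0.2235, 0.044, 0.014], "angular": [0.2, 0.5, -75.9], "fingers": -1},
  {"offset": [-0.2235, 0.044, 0.014], "angular": [0.2, 0.5, -75.9], "fingers": -1},
])

```text
clock: 60.95
tcp_pos: [0.5884, -0.2716, 0.0863]
eef_rot: [[-0.997, 0.075, -0.009], [0.075, 0.997, 0.001], [0.009, 0.001, -1.0]]
ft_force: [0.3, -0.3, -0.1]
width: 0.552
finger_force: 61.7
```

Run:
```python
from h import *
st(); im={"scene":ctrl.grab_frame("scene")};cv2.imwrite("pics/scene11.png",im["scene"][:,:,::-1])
y=(.6134-.022,-.2719); print("red",fit("red",im,(.635,-.272),.0155,rad=14,freez=False))
go("d",y,.024,-94.2)
cv2.imwrite("pics/l.png",crop(0,"pics/scene11.png",190,130,100,100,6,0))
```

```text
60.95 tcp [ 0.5884 -0.2716  0.0863] q [-25.  23.  -2.  66.  -0. -20.] w 0.552 ff 61.7 F [ 0.3 -0.3 -0.1] tip 0.014
red [ 6.35300e-01 -2.73100e-01  1.55000e-02  7.49424e+01  2.59963e+01]
d off [-0.0035 -0.0001  0.0624] ang [ 0.  -0.5 -0.1]
```

View pics/l.png

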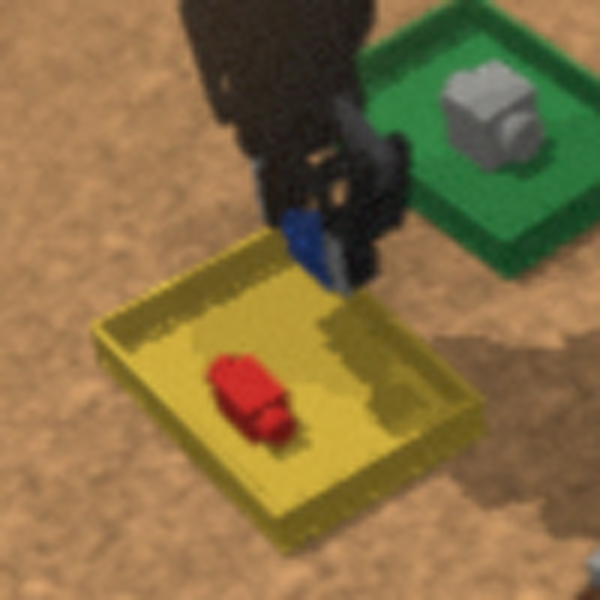

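The picture shows steel flat in the green tray, red lying at (250,400) in the yellow tray, and blue held over its free half. Lowering blue.

Request:
play_rows([
  {"offset": [-0.002, 0, 0.03], "angular": [0, -0.5, 0], "fingers": -1},
  {"offset": [-0.002, 0, 0.05], "angular": [0, -0.5, 0], "fingers": -1},
  {"offset": [-0.002, 0, 0.059], "angular": [0, -0.5, 0], "fingers": -1},
  {"offset": [-0.002, 0, 0.0615], "angular": [0, -0.5, 0], "fingers": -1},
  {"offset": [-0.002, 0, 0.0615], "angular": [0, -0.5, 0], "fingers": -1},
  {"offset": [-0.002, 0, 0.0615], "angular": [0, -0.5, 0], "fingers": 0.4},
  {"offset": [-0.002, 0, 0.0615], "angular": [0, -0.5, 0], "fingers": 0.4},
  {"offset": [-0.002, 0, 0.0615], "angular": [0, -0.5, 0], "fingers": 0.4},
  {"offset": [-0.002, 0, 0.01], "angular": [0, -0.5, 0], "fingers": 0.4},
  {"offset": [-0.002, 0, -0.04], "angular": [0, -0.5, 0], "fingers": 0.45},
])

```text
clock: 62.25
tcp_pos: [0.5903, -0.2716, 0.1271]
eef_rot: [[-0.997, 0.073, -0.001], [0.073, 0.997, 0.001], [0.001, 0.001, -1.0]]
ft_force: [0.4, -0.1, -0.6]
width: 0.725
finger_force: 0.0
```

Run:
```python
from h import *
st(); im=look()
print("blue",fit("blue",{"scene":im["scene"]},(.5915,-.272),.013,rad=14,freez=False))
go("grip",cal(.0560,.0071),.13,CA+90)
```

```text
62.25 tcp [ 0.5903 -0.2716  0.1271] q [-25.  22.   2.  70.   0. -21.] w 0.725 ff 0.0 F [ 0.4 -0.1 -0.6] tip 0.014
blue [ 5.89700e-01 -2.73800e-01  1.30000e-02  7.92718e+01  2.79924e+01]
grip off [0.0432 0.282  0.002 ] ang [ -0.2   0.5 -14.1]
```

Blue is in the tray. Back to the grip for the final shutting.

Request:
play_rows([
  {"offset": [0.009, 0.056, 0.0], "angular": [0, 0, -5], "fingers": 0.2},
  {"offset": [0.017, 0.113, 0.0], "angular": [0, 0, -10], "fingers": 0.2},
  {"offset": [0.026, 0.169, 0.0], "angular": [0, 0, -14], "fingers": 0.2},
  {"offset": [0.035, 0.226, 0.0], "angular": [0, 0, -14], "fingers": 0.2},
  {"offset": [0.043, 0.282, 0.0], "angular": [0, 0, -14], "fingers": 0.2},
  {"offset": [0.043, 0.282, 0.0], "angular": [0, 0, -14], "fingers": 0.2},
  {"offset": [0.043, 0.282, 0.0], "angular": [0, 0, -14], "fingers": 0.2},
  {"offset": [0.043, 0.282, 0.0], "angular": [0, 0, -14], "fingers": 0.2},
])

```text
clock: 63.35
tcp_pos: [0.5685, 0.0114, 0.1264]
eef_rot: [[-0.986, -0.169, -0.0], [-0.169, 0.986, 0.0], [0.0, 0.0, -1.0]]
ft_force: [0.2, -0.1, -0.7]
width: 0.604
finger_force: 0.0
```

Run:
```python
from h import *
stc(); go("down",cal(.0560,.0071),.064,CA+90)
```

```text
63.35 local 0.0534 0.0078 z 0.1264 Fcal x,y,z 0.1 -0.2 -0.7 w 0.604 ff 0.0 J6 -9.0
down off [-0.0026 -0.0007  0.0624] ang [ 0.  -0.  -0.2]
```

Request:
play_rows([
  {"offset": [-0.0025, -0.0005, 0.03], "angular": [0, 0, -0.2], "fingers": 0.2},
  {"offset": [-0.0025, -0.0005, 0.0625], "angular": [0, 0, -0.2], "fingers": 0.2},
  {"offset": [-0.0025, -0.0005, 0.0625], "angular": [0, 0, -0.2], "fingers": 0.2},
  {"offset": [-0.0025, -0.0005, 0.0625], "angular": [0, 0, -0.2], "fingers": -1},
  {"offset": [-0.0025, -0.0005, 0.0625], "angular": [0, 0, -0.2], "fingers": -1},
  {"offset": [-0.0025, -0.0005, 0.0625], "angular": [0, 0, -0.2], "fingers": -1},
  {"offset": [-0.0025, -0.0005, 0.0625], "angular": [0, 0, -0.2], "fingers": -1},
  {"offset": [-0.0025, -0.004, 0.0625], "angular": [0, 0, -0.2], "fingers": -1},
  {"offset": [-0.0025, -0.008, 0.0625], "angular": [0, 0, -0.2], "fingers": -1},
  {"offset": [-0.0025, -0.012, 0.0625], "angular": [0, 0, -0.2], "fingers": -1},
  {"offset": [-0.0025, -0.016, 0.0625], "angular": [0, 0, -0.2], "fingers": -1},
  {"offset": [-0.0025, -0.02, 0.0625], "angular": [0, 0, -0.2], "fingers": -1},
])

```text
clock: 64.85
tcp_pos: [0.5753, -0.006, 0.0659]
eef_rot: [[-0.985, -0.174, 0.003], [-0.174, 0.985, 0.002], [-0.003, 0.002, -1.0]]
ft_force: [-1.2, 3.4, 6.8]
width: 0.173
finger_force: 59.1
```

Request:
play_rows([
  {"offset": [0, -0.002, 0], "angular": [0, 0, 0], "fingers": -1},
  {"offset": [0, -0.004, 0], "angular": [0, 0, 0], "fingers": -1},
  {"offset": [0, -0.006, 0], "angular": [0, 0, 0], "fingers": -1},
  {"offset": [0, -0.008, 0], "angular": [0, 0, 0], "fingers": -1},
  {"offset": [0, -0.0095, 0], "angular": [0, 0, 0], "fingers": -1},
  {"offset": [0, -0.011, 0], "angular": [0, 0, 0], "fingers": -1},
  {"offset": [0, -0.012, 0], "angular": [0, 0, 0], "fingers": -1},
  {"offset": [0, -0.013, 0], "angular": [0, 0, 0], "fingers": -1},
  {"offset": [0, -0.014, 0], "angular": [0, 0, 0], "fingers": -1},
  {"offset": [0, -0.014, 0], "angular": [0, 0, 0], "fingers": -1},
])

```text
clock: 66.1
tcp_pos: [0.5777, -0.0194, 0.0659]
eef_rot: [[-0.985, -0.175, 0.003], [-0.175, 0.985, 0.003], [-0.003, 0.002, -1.0]]
ft_force: [-1.2, 4.1, 6.6]
width: 0.176
finger_force: 59.2
```

Run:
```python
from h import *
stc()
```

```text
66.1 local 0.0572 -0.0241 z 0.0659 Fcal x,y,z -0.5 4.2 6.6 w 0.176 ff 59.2 J6 -12.0
```

Request:
play_rows([
  {"offset": [0, -0.001, 0], "angular": [0, 0, 0], "fingers": -1},
  {"offset": [0, -0.002, 0], "angular": [0, 0, 0], "fingers": -1},
  {"offset": [0, -0.003, 0], "angular": [0, 0, 0], "fingers": -1},
  {"offset": [0, -0.004, 0], "angular": [0, 0, 0], "fingers": -1},
  {"offset": [0, -0.004, 0], "angular": [0, 0, 0], "fingers": -1},
  {"offset": [0, -0.004, 0], "angular": [0, 0, 0], "fingers": -1},
])

```text
clock: 66.85
tcp_pos: [0.5777, -0.0196, 0.0659]
eef_rot: [[-0.984, -0.177, 0.002], [-0.177, 0.984, 0.01], [-0.004, 0.01, -1.0]]
ft_force: [-3.3, 17.2, 9.1]
width: 0.17
finger_force: 59.6
```

Run:
```python
from h import *
stc()
```

```text
66.85 local 0.0572 -0.0244 z 0.0659 Fcal x,y,z -0.3 17.5 9.1 w 0.17 ff 59.6 J6 -12.0
```

Shut: zero reading with 17 N. Ease off, release, raise and back away.

Request:
play_rows([
  {"offset": [0, 0.001, 0], "angular": [0, 0, 0], "fingers": -1},
  {"offset": [0, 0.002, 0], "angular": [0, 0, 0], "fingers": -1},
  {"offset": [0, 0.003, 0], "angular": [0, 0, 0], "fingers": -1},
  {"offset": [0, 0.003, 0], "angular": [0, 0, 0], "fingers": 0.2},
  {"offset": [0, 0.003, 0], "angular": [0, 0, 0], "fingers": 0.2},
  {"offset": [0, 0.003, 0], "angular": [0, 0, 0], "fingers": 0.2},
  {"offset": [0, 0.003, -0.05], "angular": [0, 0, 0], "fingers": 0.2},
  {"offset": [0, 0.003, -0.1], "angular": [0, 0, 0], "fingers": 0.2},
  {"offset": [0.05, 0.003, -0.15], "angular": [0, 0, 0], "fingers": 0.2},
  {"offset": [0.11, 0.003, -0.18], "angular": [0, 0, 0], "fingers": 0.2},
  {"offset": [0.17, 0.003, -0.18], "angular": [0, 0, 0], "fingers": 0.2},
  {"offset": [0.22, 0.003, -0.18], "angular": [0, 0, 0], "fingers": 0.2},
])

```text
clock: 68.35
tcp_pos: [0.3587, -0.0602, 0.2446]
eef_rot: [[-0.985, -0.174, 0.002], [-0.174, 0.985, 0.0], [-0.002, -0.0, -1.0]]
ft_force: [0.6, 0.1, 1.2]
width: 0.602
finger_force: 0.0
```

Run:
```python
from h import *
st(); im=look()
for n in im: cv2.imwrite(f"pics/{n}12.png",im[n][:,:,::-1])
a=crop(0,"pics/scene12.png",190,120,200,180,4,0)[:600]; cv2.imwrite("pics/m.png",a)
o=cv2.imread("pics/scene0.png")[:,:,::-1].astype(int); d=abs(im["scene"].astype(int)-o).sum(2)
for nm,(x,y,w,h) in dict(glue=(312,308,40,55),tape=(228,262,38,38)).items(): print(nm,(d[y:y+h,x:x+w]>90).sum())
```

```text
68.35 tcp [ 0.3587 -0.0602  0.2446] q [-10. -10. -19.  81.   0. -20.] w 0.602 ff 0.0 F [0.6 0.1 1.2] tip 0.014
glue 0
tape 0
```

View pics/m.png

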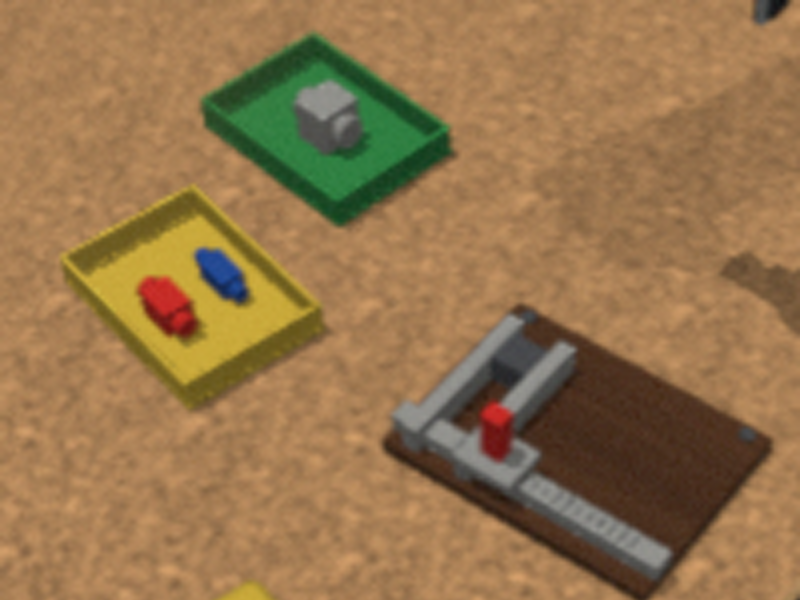

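The picture shows steel in green at (328,118), red (168,305) and blue (222,274) in yellow, and the caliper faces touching near (520,360). Glue bottle and tape measure are unchanged. Handing in.

```bash
python3 -c "
from station import ctrl
print(ctrl.job_done())"
```

```text
the job is handed in; nothing more can be done
None
```

The job is handed in: steel (34 mm), red (23 mm) and blue (18 mm) were gauged in that order, with steel now in the green tray and red and blue in the yellow one, the caliper shut, and the glue bottle and tape measure untouched.

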